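# Poke the potted module out of the test jig

## Robot

A 6-joint arm with a two-finger parallel gripper is mounted at the origin on the work surface. World frame = base frame: x ahead of the robot, y to its left, z up, the work surface at z = 0. Lengths are in m, angles in rad, forces in N, time in s.
With the tool pointing down it reaches from about 0.3 to 0.775 m from the base axis. Payload 14.6 kg.
Tool frame: the origin (TCP) lies at the very end of the fingers, on their centre line; the grasp point (between the pads) lies 19 mm behind it; z points along the fingers, y is the direction in which the jaws open and shut (so a half turn about z gives the same grasp; the last joint's range is limited). The gripper opens to 94 mm and grips with 3 to 60 N. Pads are 16 mm wide; open, the fingers measure 119 mm over their backs; the gripper's body (75 mm by 177 mm) begins 78 mm behind the grasp point.
Start: joints at [1.067, 0.3, 1.521, -0, 1.321, -0.067], TCP at [0.233, 0.498, 0.205] pointing down, gripper open.
Joint ranges: [-3.03, 3.03], [-0.79, 2.21], [0.23, 2.52], [-1.04, 4.18], [0, 3.07], [-2.55, 2.55]. Speed limits (rad/s): [2.22, 2.22, 2.57, 3.14, 3.14, 3.14].

## Interface

Orientations are given as a unit quaternion [w, x, y, z].
In Python, from bench import * gives the robot as it stands.
- The arm moves only by the shell command python3 -m jog 'ROWS' [FORCE]. ROWS is JSON, a list of rows, each a list of 3 entries, a list of its own where there are three numbers: the opening in per cent of the stroke, from 0 (shut) to 100 (fully open), then the shift along the tool's x, y, z in m, then the turn about the tool's z in rad. A call has 1 to 10 rows; each row is the pose to reach, as a shift and turn from the pose commanded when the call began, along the tool's axes at that moment; what a row does not reach only later rows make up. A row lasts 1/10 s, in which the tool goes at most 50 mm and 8.59 degrees, less where a joint would pass 70% of its speed; a pose out of reach is approached as far as the arm can. A call with a gripper value outside its range is refused whole. The fingers move at their own pace and stop on an object; FORCE is the grip in N (left out, the last holds). Time passes only in rows, so rows that repeat a pose let the fingers close. It gives the time, the measured TCP pose, the force and the opening at its end, in the units of the state.
- get_state(): the state, without advancing time (a new reading comes with each control period).
- capture(name): name is "side" or "top" or "wrist"; returns a dict with "pixels" (480x640x3 uint8, blue, green, red), "K" (3x3 intrinsics, pixels), "world_to_cam" (4x4, takes a point from world to camera coordinates). Camera axes: x right, y up, looking along -z (the intrinsics and any distortion apply to the point x, -y, -z); pixel columns grow to the right and rows downward; lengths in m; the calibration is good to about 2 mm. A picture is of the moment at which its call begins. There is no depth.
- sign_off(): hands the job in, once; it reports no verdict.
The state is a dict: "t": time; "joints": joint angles; "dq": joint speeds; "joint_efforts": joint torques, N m; "tool_pos": TCP position; "tool_rot": TCP orientation; "force": force on the tool from outside, world axes, zero at the start; "wrist_torque": the same for the moment, N m; "gripper_width": opening from 0.0 (shut) to 1.0 (fully open).
Only numpy, scipy, OpenCV 4.12 (cv2) and the standard library are available. Lean on these libraries where they do the work, as an engineer would, in place of code of your own. Each camera call takes 0.05 s, during which the arm holds its last target.

## Task

Take the C-shaped extractor by its grip, hook it round the free end of the sloping test jig so that its pin is under the stuck black module, feel for the access hole in the pocket's underside and push the module up until it clicks and stays up, some 15 mm proud. Stand the extractor back upright on the bench, then take the module and set it down, right way up and not dropped, flat on the floor of the grey tray. Leave the screwdriver and the wire spool where they lie.

Things in the scene. Friction and masses are not known exactly. Their poses are not given: they have to be found in the camera images.
- pocket (a point): Middle of the mouth of the pocket in the fixed jig's sloping aluminium face, 130 mm above the bench. z: outward normal of the face, leaning 30 deg from vertical to the robot's side; x: up the slope; y: level along the jig. The block is 96 mm in x (-48 to 48), 122 in y (-50 to 72), 30 thick; the pocket is 48 (x) by 56 mm (y), right through it. Its -y end overhangs freely.
- pocket_under (a point): Point 38 mm straight under the pocket's mouth along its normal (same axes), on the underside of the 8 mm thick steel strip that is the pocket's floor (72 mm long in y). The strip has one square access hole, 22 x 22 mm, under the module. Its centre is at x = 0 here but anywhere from y = -16 to +16 mm: not given and out of sight, to be felt for from below.
- jig: The jig's grey stand, fixed. Origin: on the bench straight below the middle of the pocket's mouth; z up, y along the jig. Base plate 10 mm thick, x -60 to 60, y -38 to 92 mm; one column (x -30 to 30, y 52 to 72 mm) carries the block, so the space under the pocket is open from the -y end, its underside some 85 mm above the bench there.
- module_center (a point): Centre of the black module, 46 (x) by 54 (y) by 30 mm (z), its lowest 12 mm 3 mm narrower at each y end; 0.18 kg. It starts flush with the face, axes as the pocket's; no finger fits beside it. Sprung plungers in the pocket's y walls, 7 mm below the face, nip it: pushing takes about 5 to 15 N; raised 16 mm or more they click in under the ledge and keep it some 15 mm proud, to be gripped by its sides.
- extractor_grip (a point): Extractor, a steel C-frame of 0.32 kg standing on its foot. This point: centre of its grip, a block 26 x 26 and 50 mm high, 161 mm above the foot's underside. z: up along the grip; y: the way the throat opens, towards the jig. Top arm under the grip: 30 mm wide, 12 thick, its underside 37 mm below this point; spine 30 wide at y = -84 to -70 mm.
- extractor_tip (a point): Top of the extractor's pin, straight below the grip's centre by 111 mm (same axes); 74 mm of throat between it and the top arm. The pin is round, 10 mm thick, with a ball end, and points up 40 mm from the foot, a plate 10 mm thick and 46 mm wide (x) that reaches from y = -86 to 22 mm.
- tray: Fixed grey plastic tray, 170 (x) by 160 (y) by 22 mm high, walls and floor 4 mm thick, open above. Origin: centre of its underside, on the bench.
- screwdriver_grip (a point): Bystander: green-handled screwdriver, 190 mm, lying down; this point is on its handle
- spool_center (a point): Bystander: white plastic solder-wire spool, 60 mm across, 46 mm high; its centre
There are look-alikes about, which are no part of the job. Of the things that look like the part that bears extractor_grip, the smallest one is meant.

How it is judged:
By the outcome, as a careful person would: the job done as asked, in the order asked, and still so for the second after the job is handed in, with the robot touching nothing.
It also fails if it takes over 61 s, if anything falls off the work surface, if the arm or the gripper's body presses on something with over 40 N, if the wrist force passes 120 N, or if a joint passes its speed limit or range.

## Working session

There is one attempt and no reset: what is moved stays moved. The work goes in short steps, Python scripts to look and compute and a shell command to move; the robot and the scene stay as the last step left them, time stands still between calls to the robot, and variables do not carry over. Pictures are saved under pics/ and viewed, and the job is handed in when it is done.

```bash
ls; mkdir -p pics
python3 - <<'E'
from bench import *
import cv2, numpy as np
s=get_state(); print(s)
for n in ["side","top","wrist"]:
    c=capture(n); cv2.imwrite(f"pics/{n}0.png",c["pixels"]); print(n,np.round(c["K"],1).tolist(),np.round(c["world_to_cam"],4).tolist(),[k for k in c])
E
```

```text
pics
{'t': 0.0, 'joints': array([ 1.06740174e+00,  3.00444239e-01,  1.52158811e+00, -8.77650252e-06,
        1.32068862e+00, -6.66081200e-02]), 'dq': array([-9.37721476e-07, -1.94441953e-04, -8.50425321e-04, -5.46864168e-04,
        4.81913784e-04, -1.60856617e-03]), 'joint_efforts': array([-3.72987139e-03, -5.31815314e+01, -3.52731693e+01,  7.07150227e-02,
        2.44842254e-02, -1.83435782e-04]), 'tool_pos': array([0.23254815, 0.49812888, 0.20489809]), 'tool_rot': array([-1.54537450e-04,  2.16660205e-01,  9.76246914e-01, -5.42592776e-04]), 'force': array([-0.6213995 , -0.44641531, -0.59484908]), 'wrist_torque': array([-0.03883106,  0.02694532, -0.0295092 ]), 'gripper_width': 1.001065982889181}
side [[434.1, 0.0, 320.6], [0.0, 434.1, 234.8], [0.0, 0.0, 1.0]] [[0.8838, -0.4678, 0.0098, -0.4344], [0.3398, 0.6561, 0.6738, -0.1711], [-0.3217, -0.5922, 0.7388, -1.0771], [0.0, 0.0, 0.0, 1.0]] ['pixels', 'K', 'world_to_cam']
top [[477.5, 0.0, 315.2], [0.0, 477.5, 243.1], [0.0, 0.0, 1.0]] [[0.0157, -0.9999, 0.0019, -0.1008], [0.9976, 0.0158, 0.068, -0.448], [-0.0681, 0.0008, 0.9977, -1.0483], [0.0, 0.0, 0.0, 1.0]] ['pixels', 'K', 'world_to_cam']
wrist [[339.9, 0.0, 322.7], [0.0, 339.9, 246.9], [0.0, 0.0, 1.0]] [[0.4225, 0.9064, -0.0014, -0.5488], [-0.8823, 0.4109, -0.2295, 0.0249], [-0.2074, 0.0982, 0.9733, -0.3899], [0.0, 0.0, 0.0, 1.0]] ['pixels', 'K', 'world_to_cam']
```

View pics/side0.png

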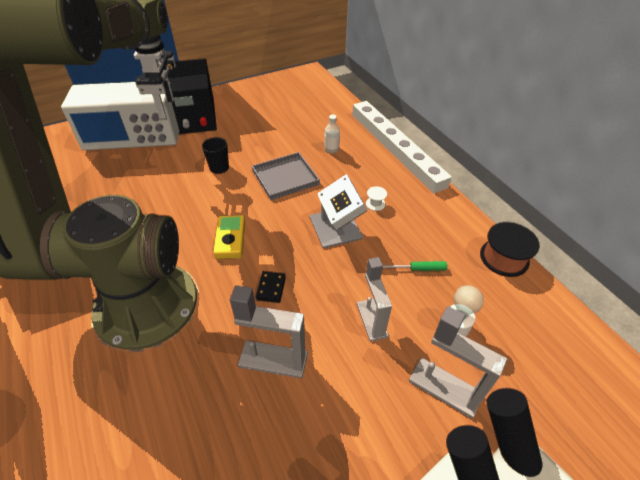

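View pics/top0.png

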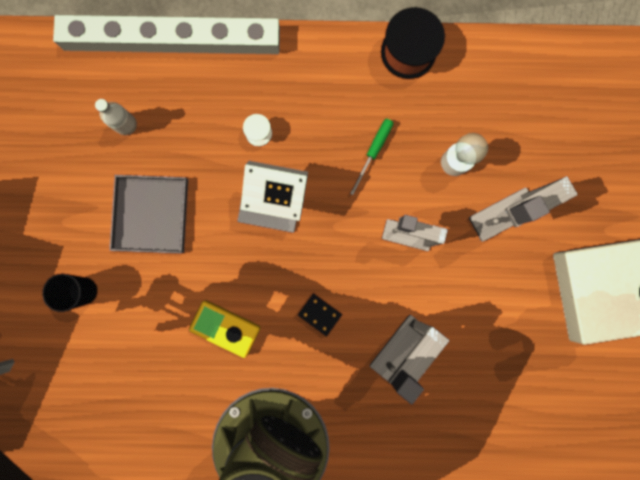

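View pics/wrist0.png

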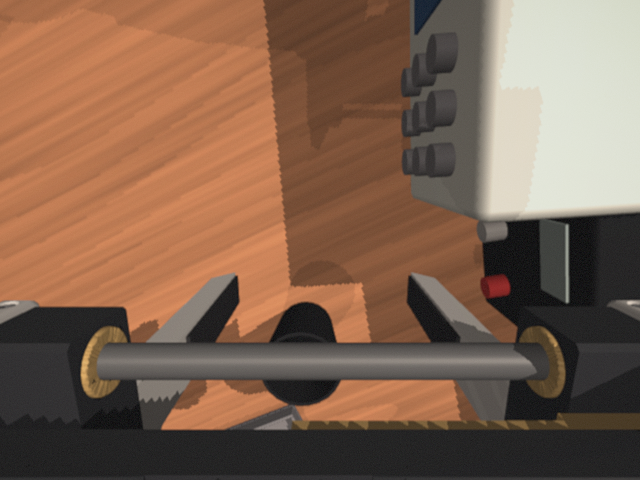

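```bash
cat > h.py <<'E'
import numpy as np, cv2, os
from bench import *
def cap(n,fn=None):
    c=capture(n)
    if fn: cv2.imwrite("pics/"+fn,c["pixels"])
    return c
def proj(c,P):
    P=np.atleast_2d(P); W=c["world_to_cam"]; q=P@W[:3,:3].T+W[:3,3]; q=q*[1,-1,-1]; u=q@c["K"].T; return u[:,:2]/u[:,2:]
def ray(c,uv):
    W=c["world_to_cam"]; R=W[:3,:3]; o=-R.T@W[:3,3]
    d=np.linalg.inv(c["K"])@np.array([uv[0],uv[1],1.]); d=d*[1,-1,-1]; d=R.T@d; return o,d/np.linalg.norm(d)
def onz(c,uv,z):
    o,d=ray(c,uv); return o+d*(z-o[2])/d[2]
def tri(c1,u1,c2,u2):
    o1,d1=ray(c1,u1);o2,d2=ray(c2,u2)
    A=np.stack([d1,-d2],1); t=np.linalg.lstsq(A,o2-o1,rcond=None)[0]
    p,q=o1+d1*t[0],o2+d2*t[1]; return (p+q)/2,np.linalg.norm(p-q)
def crop(c,x0,y0,x1,y1,k,fn):
    im=c["pixels"][y0:y1,x0:x1]; cv2.imwrite("pics/"+fn,cv2.resize(im,None,fx=k,fy=k,interpolation=cv2.INTER_CUBIC))
E
python3 - <<'E'
from h import *
t=cap("top");s=cap("side")
import pickle; pickle.dump((t,s),open("c0.pkl","wb"))
crop(t,220,150,320,240,8,"t_jig.png"); crop(t,370,200,460,260,8,"t_ext.png")
crop(s,300,165,400,255,8,"s_jig.png"); crop(s,345,250,445,345,8*0+6,"s_ext.png")
E
```

```text
(no output)
```

View pics/t_jig.png

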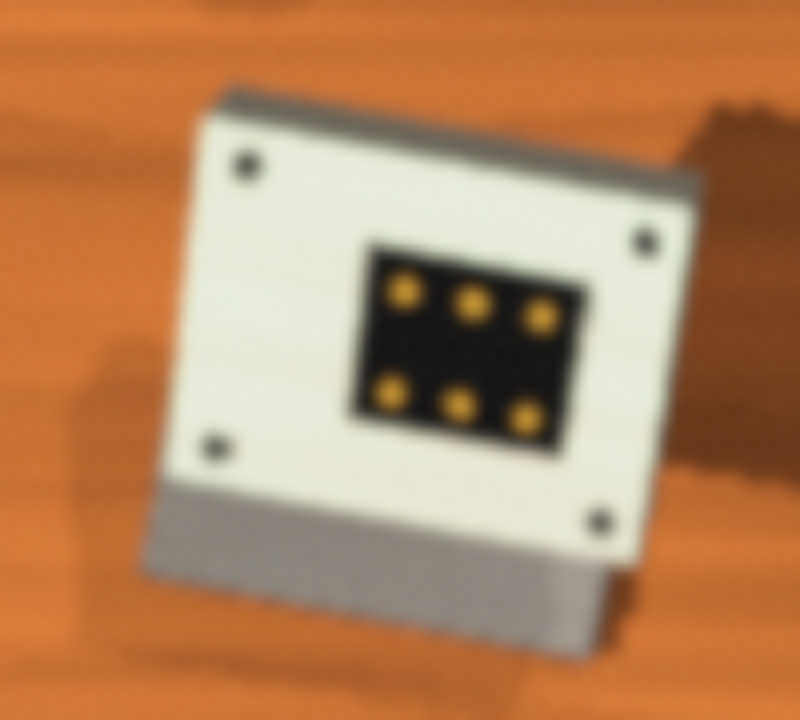

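View pics/t_ext.png

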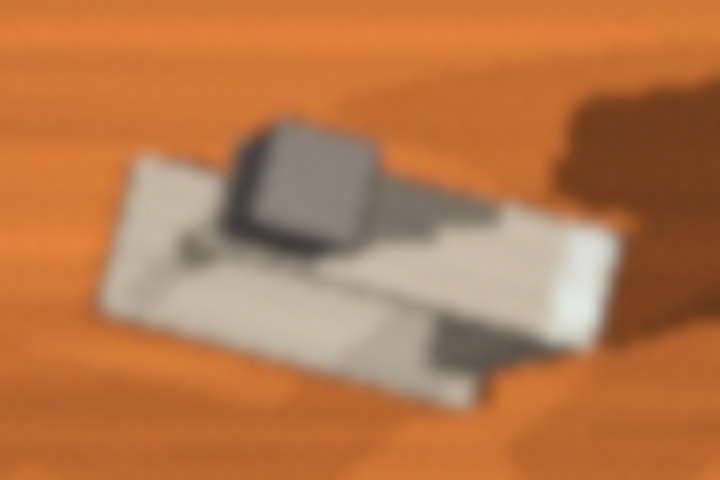

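View pics/s_jig.png

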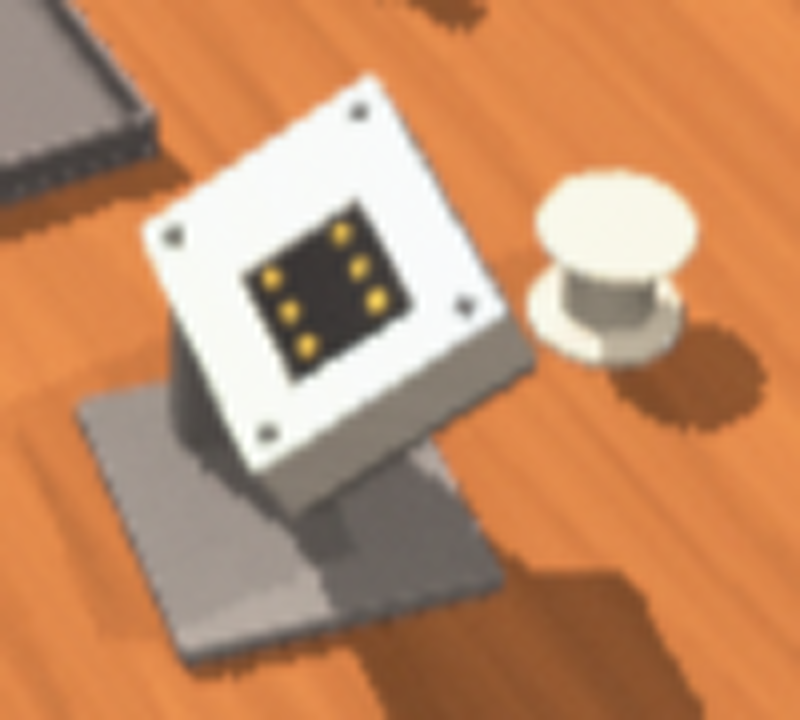

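View pics/s_ext.png

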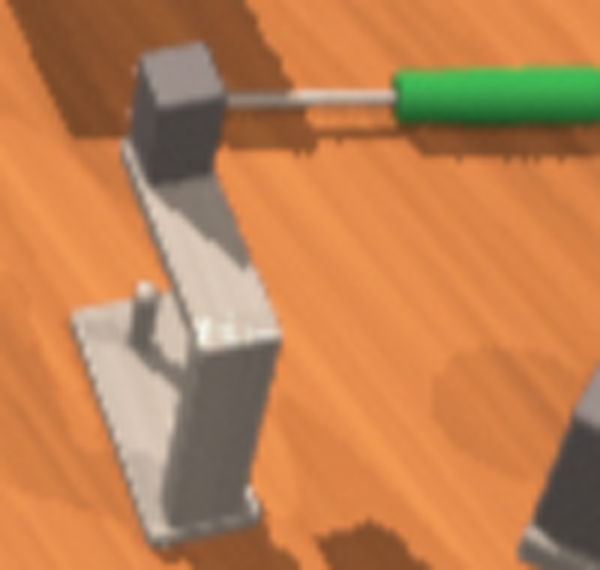

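Run:
```python
from h import *
import pickle
t,s=pickle.load(open("c0.pkl","rb"))
def sub(c,pts,w=3):
    g=cv2.cvtColor(c["pixels"],cv2.COLOR_BGR2GRAY)
    return cv2.cornerSubPix(g,np.float32(pts).reshape(-1,1,2),(w,w),(-1,-1),(3,50,.01)).reshape(-1,2)
T=lambda p,o,k=8:np.array(p,float)/k+np.array(o)-0.5+0.5/k
# order: far+y, far-y, near-y, near+y
tm=sub(t,T([(370,243),(590,288),(562,452),(350,412)],(220,150)))
sm=sub(s,T([(355,200),(412,305),(292,382),(243,275)],(300,165)))
tf=sub(t,T([(203,108),(697,200),(640,568),(162,480)],(220,150)))
sf=sub(s,T([(370,75),(505,310),(250,470),(143,230)],(300,165)))
for nm,a,b in(("mod",tm,sm),("face",tf,sf)):
    Ps=[]
    for u,v in zip(a,b):
        P,e=tri(t,u,s,v);Ps.append(P);print(nm,np.round(P*1000,1),round(e*1000,1))
    Ps=np.array(Ps);print("mean",Ps.mean(0)*1000, "lens",[round(np.linalg.norm(Ps[i]-Ps[(i+1)%4])*1000,1) for i in range(4)])
    yd=(Ps[0]+Ps[3]-Ps[1]-Ps[2]);xd=Ps[0]+Ps[1]-Ps[2]-Ps[3]
    print("yaw y",np.degrees(np.arctan2(-yd[0],yd[1])),"slope",np.degrees(np.arctan2(xd[2],np.hypot(*xd[:2]))), "yaw x",np.degrees(np.arctan2(xd[1],xd[0])))
# extractor grips
print(tm,sm,tf,sf)
tg=sub(t,T([(283,120),(382,143),(355,250),(250,222)],(370,200)),2)
sg=sub(s,T([(205,45),(223,97),(153,110),(140,58)],(345,250),6),2)
Ps=[]
for u,v in zip(tg,sg):
    P,e=tri(t,u,s,v);Ps.append(P);print("grip",u,v,np.round(P*1000,1),round(e*1000,1))
Ps=np.array(Ps);print(Ps.mean(0))
Q=np.array([onz(t,u,.186) for u in tg]);print("top z.186",Q.mean(0),[round(np.linalg.norm(Q[i]-Q[(i+1)%4])*1000,1) for i in range(4)], Q)
Q=np.array([onz(s,u,.186) for u in sg]);print("side z.186",Q.mean(0))
# module by plane assumption: center at z=.13
print("pocket top",onz(t,tm.mean(0),.13),"side",onz(s,sm.mean(0),.13))
crop(t,360,180,600,420,3,"t_three.png"); crop(s,220,240,520,420,2.6,"s_three.png")
```

```text
mod [563.5   5.9 143.1] 0.6
mod [554.1 -47.8 143.3] 0.1
mod [515.6 -40.  119.2] 0.2
mod [524.7  12.5 120.2] 0.2
mean [539.45001269 -17.36090203 131.44963339] lens [np.float64(54.6), np.float64(46.1), np.float64(53.2), np.float64(45.5)]
yaw y -9.862193373848982 slope 30.88862607887078 yaw x -10.535851282306174
face [591.7  44.7 158.5] 1.4
face [572.7 -75.2 157.5] 4.4
face [490.  -57.4 105.4] 0.0
face [512.4  61.5 105.9] 1.3
mean [541.71408145  -6.58827527 131.81746214] lens [np.float64(121.4), np.float64(99.4), np.float64(121.0), np.float64(96.6)]
yaw y -9.824302625042074 slope 32.3215890733448 yaw x -12.032373359537297
[[265.90985 180.26349]
 [292.94858 185.49077]
 [289.2522  206.48438]
 [263.3488  201.55583]] [[343.82248 189.53087]
 [351.1491  202.92819]
 [336.32303 212.49619]
 [329.70444 198.91046]] [[245.60507 163.86356]
 [306.31723 175.91354]
 [297.85468 220.04051]
 [239.85164 208.5179 ]] [[345.82474 173.57819]
 [364.21762 203.01595]
 [330.83313 223.7074 ]
 [317.4375  193.3125 ]]
grip [403.4848  214.73135] [378.37082 256.71005] [ 494.4 -258.8  185.7] 1.1
grip [417.3125 217.4375] [381.29605 265.46164] [ 487.8 -283.6  187.1] 2.7
grip [413.9375 230.8125] [371.4155  267.46402] [ 464.1 -278.1  187.5] 0.9
grip [400.8125 227.3125] [368.08563 259.03323] [ 470.7 -253.9  185.8] 1.5
[ 0.47925474 -0.26858353  0.18654528]
top z.186 [ 0.47922855 -0.26866003  0.186     ] [np.float64(26.4), np.float64(26.1), np.float64(25.4), np.float64(24.3)] [[ 0.49386018 -0.25847877  0.186     ]
 [ 0.48916084 -0.28445771  0.186     ]
 [ 0.46384783 -0.27816125  0.186     ]
 [ 0.47004536 -0.25354237  0.186     ]]
side z.186 [ 0.47962504 -0.2682858   0.186     ]
pocket top [ 0.54005884 -0.01733521  0.13      ] side [ 0.54017241 -0.0163729   0.13      ]
```

View pics/s_three.png

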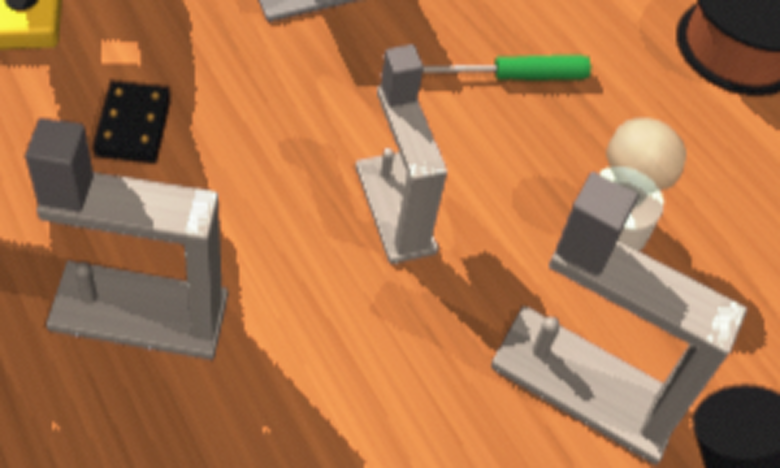

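View pics/t_three.png

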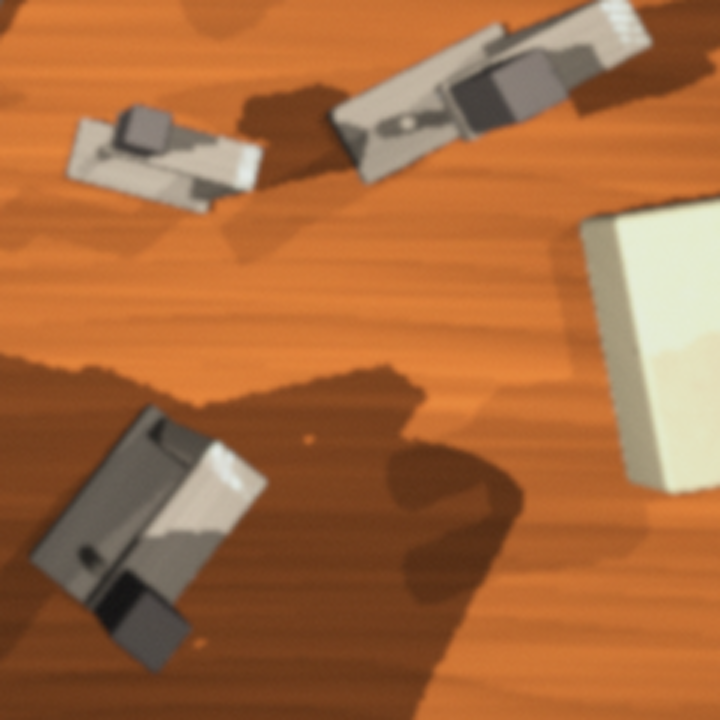

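The candidates for the extractor are:
- the small C-frame at top (408,222), side (374,268)
- one at top (525,205), side (452,325)
- one at top (408,365), side (242,303)

I choose the first. It is the smallest, its 26 mm grip top triangulates to z = 186 mm, and its throat faces the jig. The crops confirm it.

```bash
cat >> h.py <<'E'
def delta(pos,jaw_deg=None,st=None):
    """world TCP target + jaw direction angle (deg, world, mod 180) -> tool shift, turn"""
    from scipy.spatial.transform import Rotation as R
    st=st or get_state(); q=st["tool_rot"]; M=R.from_quat([q[1],q[2],q[3],q[0]]).as_matrix()
    d=M.T@(np.array(pos)-st["tool_pos"]); a=np.degrees(np.arctan2(M[1,1],M[0,1]))
    turn=0
    if jaw_deg is not None:
        turn=-((jaw_deg-a+90)%180-90)
    print("t",round(st["t"],2),"tcp",np.round(st["tool_pos"]*1000,1),"jaw",round(a,2),"F",np.round(st["force"],1),"w",round(st["gripper_width"]*94,1),"tilt",np.round(np.degrees(np.arccos(-M[2,2])),2),"j",np.round(st["joints"],2))
    print("shift",np.round(d,4),"turn",round(np.radians(turn),4)); return d,np.radians(turn)
E
python3 -c "
from h import *
delta([.4793,-.2685,.26],-13.4)"
```

```text
t 0.25 tcp [232.6 498.2 205.2] jaw 64.97 F [ 0.1 -0.4 -0.6] w 94.3 tilt 0.03 j [ 1.07  0.3   1.52  0.    1.32 -0.07]
shift [-0.5479 -0.5904 -0.0545] turn 1.3678
```

```bash
python3 -m jog '[[100,[-0.02,-0.02,-0.055],0.1],[100,[-0.548,-0.590,-0.055],1.368],[100,[-0.548,-0.590,-0.055],1.368],[100,[-0.548,-0.590,-0.055],1.368],[100,[-0.548,-0.590,-0.055],1.368],[100,[-0.548,-0.590,-0.055],1.368],[100,[-0.548,-0.590,-0.055],1.368],[100,[-0.548,-0.590,-0.055],1.368],[100,[-0.548,-0.590,-0.055],1.368],[100,[-0.548,-0.590,-0.055],1.368]]'; python3 -c "
from h import *
delta([.4793,-.2685,.26],-13.4)"
```

```text
t: 1.25
tool_pos: [0.3781, 0.0464, 0.2563]
tool_rot: [0.0, 0.787, 0.617, 0.0]
force: [0.8, 0.4, 0.5]
gripper_width: 1.001
t 1.25 tcp [378.1  46.4 256.3] jaw -13.73 F [0.8 0.4 0.5] w 94.1 tilt 0.05 j [ 0.03 -0.13  1.87  0.    1.4   0.27]
shift [-0.2819  0.1731 -0.0036] turn -0.0058
```

```bash
python3 -m jog '[[100,[-0.282,0.173,-0.004],0],[100,[-0.282,0.173,-0.004],0],[100,[-0.282,0.173,-0.004],0],[100,[-0.282,0.173,-0.004],0],[100,[-0.282,0.173,-0.004],0],[100,[-0.282,0.173,-0.004],0],[100,[-0.282,0.173,-0.004],0],[100,[-0.282,0.173,-0.004],0]]'
python3 - <<'E'
from h import *
w=cap("wrist","w1.png"); s=cap("side"); 
delta([.4793,-.2685,.142],-13.4)
crop(s,300,200,460,350,5,"s1.png")
E
```

```text
t: 2.05
tool_pos: [0.481, -0.269, 0.2588]
tool_rot: [-0.001, 0.786, 0.619, -0.0]
force: [-0.3, -0.4, 0.1]
gripper_width: 1.003
t 2.15 tcp [ 480.7 -266.   259.4] jaw -13.46 F [ 0.   0.6 -0. ] w 93.9 tilt 0.06 j [-0.57  0.26  1.44  0.    1.44 -0.34]
shift [-0.0028 -0.0007  0.1174] turn -0.001
```

View pics/w1.png

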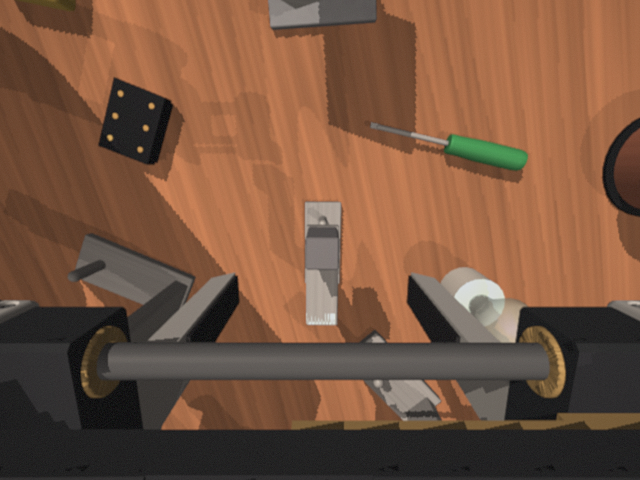

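View pics/s1.png

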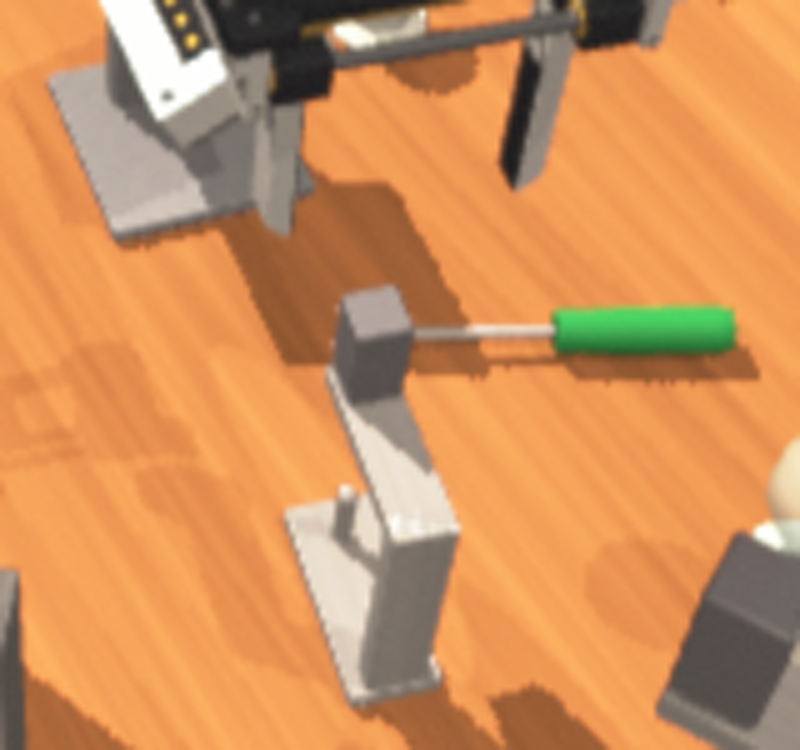

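```bash
python3 -m jog '[[100,[-0.002,-0.001,0.05],0],[100,[-0.002,-0.001,0.09],0],[100,[-0.002,-0.001,0.117],0],[100,[-0.002,-0.001,0.117],0],[100,[-0.002,-0.001,0.117],0]]'
python3 - <<'E'
from h import *
delta([.4793,-.2685,.142],-13.4)
E
```

```text
t: 2.65
tool_pos: [0.4799, -0.2671, 0.1444]
tool_rot: [0.0, 0.785, 0.62, 0.0]
force: [-0.7, 0.3, 0.2]
gripper_width: 0.998
t 2.65 tcp [ 479.9 -267.1  144.4] jaw -13.35 F [-0.7  0.3  0.2] w 93.8 tilt 0.06 j [-0.57  0.35  1.6   0.    1.19 -0.34]
shift [-0.0015 -0.0002  0.0024] turn 0.0009
```

```bash
python3 -m jog '[[60,[-0.001,0,0.002],0],[10,[-0.001,0,0.002],0],[10,[-0.001,0,0.002],0],[10,[-0.001,0,0.002],0],[10,[-0.001,0,0.002],0],[10,[-0.001,0,0.002],0],[10,[-0.001,0,0.002],0]]' 60
python3 - <<'E'
from h import *
delta([.4793,-.2685,.142],-13.4)
E
```

```text
t: 3.35
tool_pos: [0.4792, -0.2687, 0.141]
tool_rot: [-0.0, 0.785, 0.62, 0.0]
force: [0.4, -0.6, -0.3]
gripper_width: 0.439
t 3.35 tcp [ 479.2 -268.7  141. ] jaw -13.41 F [ 0.4 -0.6 -0.3] w 41.3 tilt 0.0 j [-0.58  0.36  1.6   0.    1.18 -0.34]
shift [ 0.0002  0.     -0.001 ] turn -0.0001
```

Still closing; continue.

```bash
python3 -m jog '[[10,[0,0,0],0],[10,[0,0,0],0],[10,[0,0,0],0],[10,[0,0,0],0],[10,[0,0,0],0]]' 60
python3 - <<'E'
from h import *
delta([.4793,-.2685,.142],-13.4)
E
```

```text
t: 3.85
tool_pos: [0.4793, -0.2686, 0.1409]
tool_rot: [-0.0, 0.785, 0.62, 0.0]
force: [0.5, 0.5, -1.5]
gripper_width: 0.275
t 3.85 tcp [ 479.3 -268.6  140.9] jaw -13.41 F [ 0.5  0.5 -1.5] w 25.9 tilt 0.0 j [-0.58  0.36  1.6   0.    1.18 -0.34]
shift [ 0.0001  0.     -0.0011] turn -0.0001
```

```bash
python3 -m jog '[[10,[0,0,-0.01],0],[10,[0,0,-0.04],0],[10,[0,0,-0.06],0],[10,[0,0,-0.06],0]]' 60
python3 - <<'E'
from h import *
delta([.5404,-.1135,.181],-9.9)
s=cap("side"); crop(s,300,180,460,340,5*0+4,"s2.png")
E
```

```text
t: 4.25
tool_pos: [0.4801, -0.2692, 0.204]
tool_rot: [0.002, 0.785, 0.62, 0.001]
force: [0.0, 0.6, -2.3]
gripper_width: 0.276
t 4.25 tcp [ 480.1 -269.2  204. ] jaw -13.41 F [ 0.   0.6 -2.3] w 25.9 tilt 0.27 j [-0.58  0.3   1.53 -0.    1.31 -0.34]
shift [0.1655 0.0225 0.0228] turn -0.0613
```

View pics/s2.png

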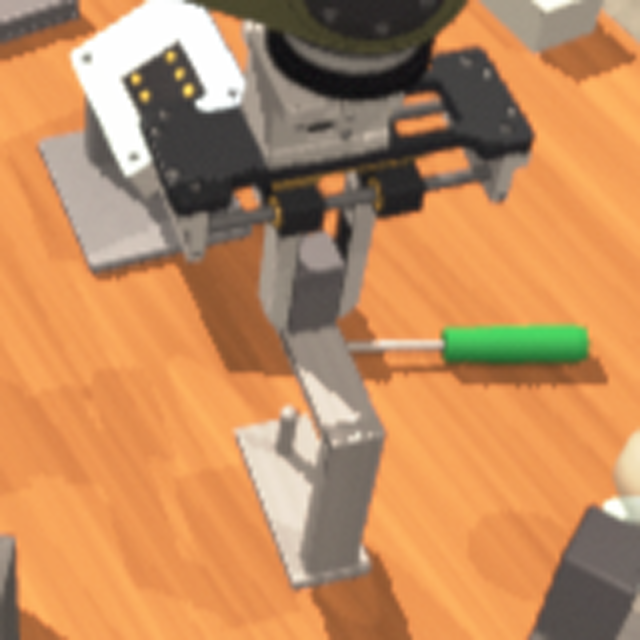

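```bash
python3 -m jog '[[10,[0.04,0.005,0],-0.02],[10,[0.085,0.012,0],-0.04],[10,[0.13,0.018,0],-0.061],[10,[0.16,0.0225,0.015],-0.061],[10,[0.1655,0.0225,0.023],-0.061],[10,[0.1655,0.0225,0.023],-0.061],[10,[0.1655,0.0225,0.023],-0.061],[10,[0.1655,0.0225,0.023],-0.061]]' 60
python3 - <<'E'
from h import *
delta([.5567,-.0199,.181],-9.9)
t=cap("top");crop(t,220,120,420,270,4,"t3.png")
s=cap("side"); crop(s,280,140,440,300,4,"s3.png")
delta([.5567,-.0199,.181],-9.9)
w=s
print(proj(s,[[.5404,-.1135,.09]]),proj(t,[[.5404,-.1135,.09]]))
E
```

```text
t: 5.1
tool_pos: [0.5393, -0.1141, 0.1783]
tool_rot: [0.0, 0.766, 0.643, 0.0]
force: [0.6, -0.0, -2.7]
gripper_width: 0.277
t 5.1 tcp [ 539.3 -114.1  178.3] jaw -10.0 F [ 0.6 -0.  -2.7] w 26.0 tilt 0.02 j [-0.27  0.33  1.55 -0.    1.26 -0.1 ]
shift [ 0.0958  0.0008 -0.0028] turn -0.0017
t 5.2 tcp [ 539.4 -113.9  178.4] jaw -9.99 F [ 0.1  0.5 -3.4] w 25.7 tilt 0.04 j [-0.27  0.33  1.55 -0.    1.26 -0.1 ]
shift [ 0.0955  0.0007 -0.0027] turn -0.0015
[[358.32041576 235.32589706]] [[325.45351407 197.31345356]]
```

View pics/t3.png

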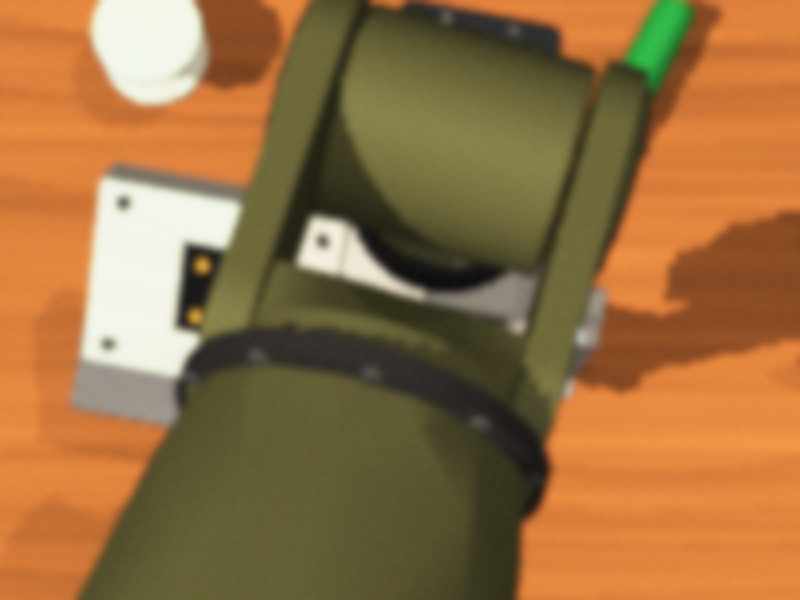

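View pics/s3.png

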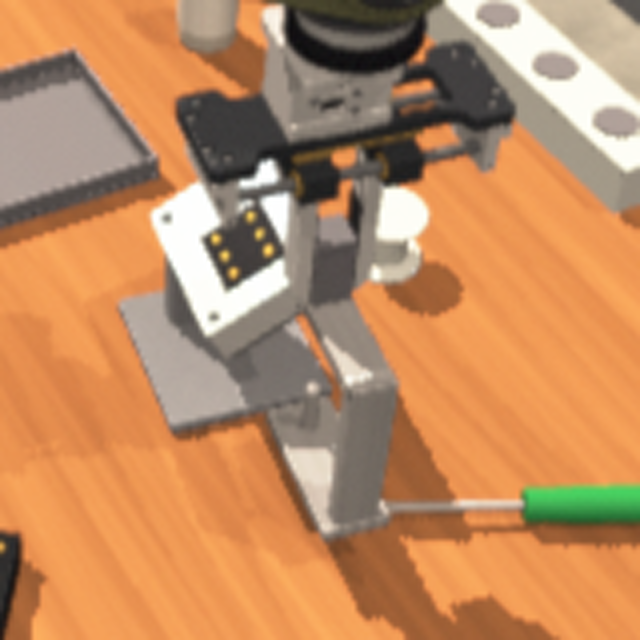

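```bash
python3 -m jog '[[10,[0.02,0,-0.001],-0.0015],[10,[0.04,0.001,-0.001],-0.0015],[10,[0.06,0.001,-0.001],-0.0015],[10,[0.08,0.001,-0.001],-0.0015],[10,[0.0955,0.001,-0.001],-0.0015],[10,[0.0955,0.001,-0.001],-0.0015],[10,[0.0955,0.001,-0.001],-0.0015]]' 60
python3 - <<'E'
from h import *
delta([.5567,-.0199,.181],-9.9)
s=cap("side"); crop(s,280,120,440,280,4,"s4.png")
E
```

```text
t: 5.9
tool_pos: [0.5569, -0.0194, 0.1791]
tool_rot: [0.0, 0.765, 0.644, -0.0]
force: [-0.2, 0.6, -4.4]
gripper_width: 0.271
t 5.9 tcp [556.9 -19.4 179.1] jaw -9.82 F [-0.2  0.6 -4.4] w 25.5 tilt 0.02 j [-0.1   0.34  1.53 -0.    1.27  0.07]
shift [-0.0006 -0.0001 -0.0019] turn 0.0015
```

View pics/s4.png

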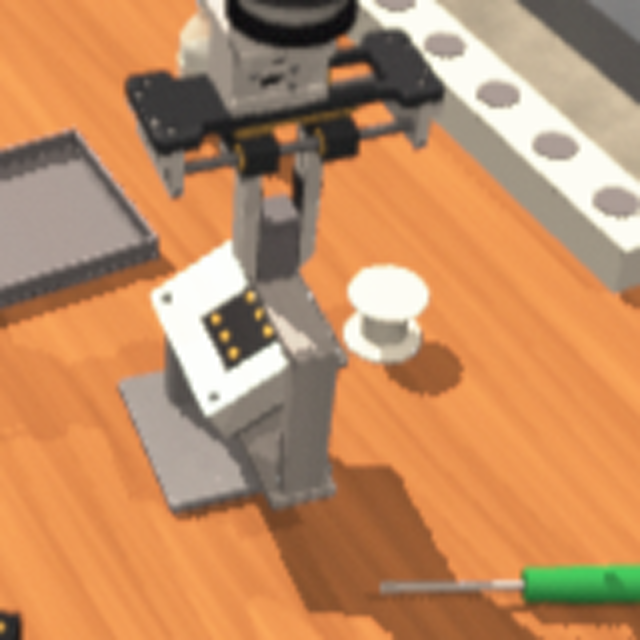

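```bash
python3 -m jog '[[10,[0,0,-0.003],0],[10,[0,0,-0.006],0],[10,[0,0,-0.008],0],[10,[0,0,-0.008],0]]' 60; python3 -m jog '[[10,[0,0,-0.001],0],[10,[0,0,-0.002],0],[10,[0,0,-0.002],0]]' 60
```

```text
t: 6.35
tool_pos: [0.557, -0.0194, 0.1871]
tool_rot: [0.0, 0.765, 0.644, 0.0]
force: [1.4, -1.3, -4.8]
gripper_width: 0.275
t: 6.65
tool_pos: [0.5567, -0.0193, 0.1879]
tool_rot: [-0.0, 0.765, 0.644, -0.001]
force: [4.4, -2.4, -16.6]
gripper_width: 0.272
```

```bash
python3 -m jog '[[10,[0,0,0.003],0],[10,[0.005,0,0.003],0],[10,[0.011,0,0.003],0],[10,[0.011,0,0.002],0],[10,[0.011,0,0],0],[10,[0.011,0,-0.001],0],[10,[0.011,0,-0.001],0]]' 60; python3 -c "
from h import *
delta([.5567,-.0199,.181],-9.9)"
```

```text
t: 7.35
tool_pos: [0.5586, -0.0073, 0.1875]
tool_rot: [-0.001, 0.765, 0.644, -0.0]
force: [9.4, 4.3, -29.0]
gripper_width: 0.273
t 7.35 tcp [558.6  -7.3 187.5] jaw -9.81 F [  9.4   4.3 -29. ] w 25.6 tilt 0.15 j [-0.08  0.34  1.52  0.    1.29  0.09]
shift [-0.0127  0.0002  0.0065] turn 0.0015
```

```bash
python3 -m jog '[[10,[0,0,0.004],0],[10,[-0.01,0,0.004],0],[10,[-0.022,0,0.004],0],[10,[-0.022,0,0.004],0],[10,[-0.022,0,0.002],0],[10,[-0.022,0,0.0],0],[10,[-0.022,0,0.0],0]]' 60; python3 -c "
from h import *
delta([.5567,-.0199,.181],-9.9)"
```

```text
t: 8.05
tool_pos: [0.5552, -0.0297, 0.1905]
tool_rot: [0.0, 0.765, 0.644, 0.0]
force: [0.7, 0.3, -4.3]
gripper_width: 0.274
t 8.05 tcp [555.2 -29.7 190.5] jaw -9.82 F [ 0.7  0.3 -4.3] w 25.8 tilt 0.04 j [-0.12  0.33  1.52  0.    1.29  0.05]
shift [ 0.0099 -0.0002  0.0095] turn 0.0015
```

```bash
python3 -m jog '[[10,[0,0,-0.002],0],[10,[0,0,-0.004],0],[10,[0,0,-0.004],0]]' 60;python3 -m jog '[[10,[0,0.002,0],0],[10,[0,0.003,0],0],[10,[0,0.003,0],0]]' 60
```

```text
t: 8.35
tool_pos: [0.5552, -0.0298, 0.1943]
tool_rot: [0.0, 0.765, 0.644, 0.0]
force: [-0.1, 0.5, -3.4]
gripper_width: 0.27
t: 8.65
tool_pos: [0.5581, -0.0304, 0.1938]
tool_rot: [-0.0, 0.765, 0.644, -0.0]
force: [0.1, 0.0, -3.7]
gripper_width: 0.275
```

```bash
python3 -m jog '[[10,[0,0.001,0],0],[10,[0,0.002,0],0],[10,[0,0.002,0],0]]' 60;python3 -m jog '[[10,[0,-0.004,0],0],[10,[0,-0.007,0],0],[10,[0,-0.007,0],0]]' 60
```

```text
t: 8.95
tool_pos: [0.5601, -0.0307, 0.1939]
tool_rot: [0.0, 0.765, 0.644, 0.0]
force: [-0.5, 0.9, -3.3]
gripper_width: 0.272
t: 9.25
tool_pos: [0.5527, -0.0294, 0.1941]
tool_rot: [0.0, 0.765, 0.644, 0.0]
force: [0.3, 0.5, -3.9]
gripper_width: 0.274
```

```bash
python3 -m jog '[[10,[0,-0.001,0],0],[10,[0,-0.003,0],0],[10,[0,-0.003,0],0]]' 60;python3 -m jog '[[10,[0,0.005,0],0],[10,[0,0.011,0],0],[10,[0,0.012,0],0],[10,[0,0.012,0],0]]' 60
```

```text
t: 9.55
tool_pos: [0.5508, -0.0291, 0.1942]
tool_rot: [0.001, 0.765, 0.644, 0.001]
force: [5.4, -0.9, -6.5]
gripper_width: 0.272
t: 9.95
tool_pos: [0.562, -0.0311, 0.1937]
tool_rot: [-0.0, 0.765, 0.644, -0.0]
force: [0.9, 0.1, -2.8]
gripper_width: 0.278
```

```bash
python3 -m jog '[[10,[0,-0.004,0],0],[10,[0,-0.0076,0],0],[10,[-0.002,-0.0076,0],0],[10,[-0.004,-0.0076,0],0],[10,[-0.004,-0.0076,0],0]]' 60;python3 -m jog '[[10,[-0.002,0,0],0],[10,[-0.002,0,0],0]]' 60
```

```text
t: 10.45
tool_pos: [0.5538, -0.034, 0.1941]
tool_rot: [0.0, 0.765, 0.644, 0.0]
force: [0.2, -0.0, -3.3]
gripper_width: 0.273
t: 10.65
tool_pos: [0.5535, -0.0357, 0.194]
tool_rot: [-0.0, 0.765, 0.644, 0.0]
force: [0.1, 0.4, -3.1]
gripper_width: 0.271
```

```bash
python3 -m jog '[[10,[0.005,0,0],0],[10,[0.008,0,0],0],[10,[0.008,0,0],0]]' 60;python3 -m jog '[[10,[0.002,0,0],0],[10,[0.002,0,0],0]]' 60
```

```text
t: 10.95
tool_pos: [0.5549, -0.0273, 0.1939]
tool_rot: [-0.0, 0.765, 0.644, -0.0]
force: [-0.3, -0.1, -2.7]
gripper_width: 0.273
t: 11.15
tool_pos: [0.5552, -0.0256, 0.194]
tool_rot: [0.0, 0.765, 0.644, 0.0]
force: [-0.3, 0.1, -2.8]
gripper_width: 0.273
```

```bash
python3 -m jog '[[10,[-0.005,0,0],0],[10,[-0.005,0,-0.002],0],[10,[-0.005,0,-0.003],0],[10,[-0.005,0,-0.004],0],[10,[-0.005,0,-0.005],0],[10,[-0.005,0,-0.005],0]]' 60;python3 -m jog '[[10,[0,0,-0.001],0],[10,[0,0,-0.002],0],[10,[0,0,-0.003],0],[10,[0,0,-0.003],0]]' 60
```

```text
t: 11.75
tool_pos: [0.5543, -0.031, 0.1989]
tool_rot: [0.0, 0.765, 0.644, -0.0]
force: [1.7, -2.5, -9.2]
gripper_width: 0.273
t: 12.15
tool_pos: [0.5541, -0.0309, 0.2017]
tool_rot: [-0.0, 0.765, 0.644, -0.0]
force: [0.9, -4.0, -11.5]
gripper_width: 0.271
```

```bash
python3 -m jog '[[10,[0,0,-0.001],0],[10,[0,0,-0.002],0],[10,[0,0,-0.003],0],[10,[0,0,-0.004],0],[10,[0,0,-0.005],0],[10,[0,0,-0.005],0]]' 60;python3 -c "
from h import *
s=cap('side'); crop(s,300,150,380,230,8,'s5.png')"; python3 -m jog '[[10,[0,0,-0.001],0],[10,[0,0,-0.002],0],[10,[0,0,-0.003],0],[10,[0,0,-0.003],0]]' 60
```

```text
t: 12.75
tool_pos: [0.5549, -0.0303, 0.2083]
tool_rot: [0.0, 0.765, 0.644, 0.001]
force: [0.6, -1.2, -4.1]
gripper_width: 0.273
t: 13.2
tool_pos: [0.5543, -0.0305, 0.2098]
tool_rot: [-0.0, 0.765, 0.644, 0.0]
force: [1.7, 1.6, -9.0]
gripper_width: 0.276
```

View pics/s5.png

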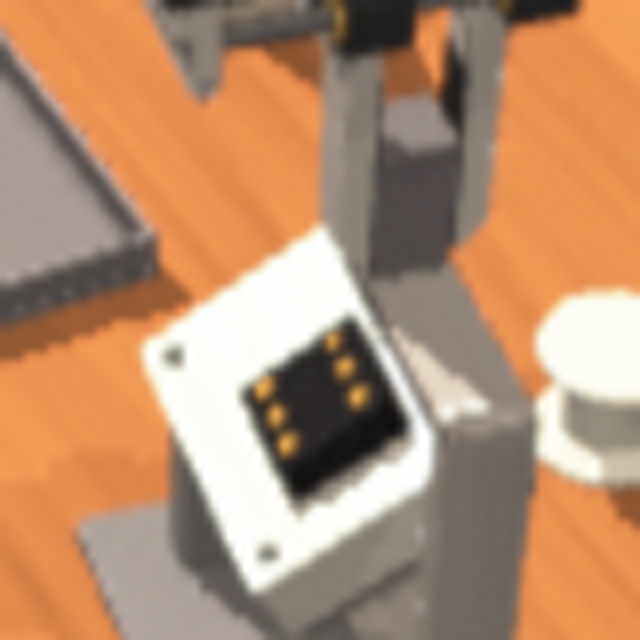

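```bash
python3 -m jog '[[10,[0,0,-0.001],0],[10,[0,0,-0.002],0],[10,[0,0,-0.003],0],[10,[0,0,-0.004],0],[10,[0,0,-0.004],0]]' 60; python3 -m jog '[[10,[0,0,-0.001],0],[10,[0,0,-0.002],0],[10,[0,0,-0.002],0]]' 60
```

```text
t: 13.7
tool_pos: [0.5542, -0.0309, 0.2138]
tool_rot: [-0.0, 0.765, 0.644, -0.0]
force: [2.0, -1.0, -15.0]
gripper_width: 0.271
t: 14.0
tool_pos: [0.554, -0.0309, 0.2141]
tool_rot: [-0.001, 0.765, 0.644, -0.001]
force: [5.3, -3.0, -31.9]
gripper_width: 0.272
```

```bash
python3 -c "
from h import *
s=cap('side'); crop(s,290,140,390,240,8,'s6.png'); crop(s,300,150,400,290,5,'s6b.png')
w=cap('wrist','w6.png')
delta([.5567,-.0199,.181],-9.9); print(get_state()['wrist_torque'])"
```

```text
t 14.1 tcp [554.  -30.9 214.1] jaw -9.83 F [  5.6  -1.3 -32. ] w 25.9 tilt 0.12 j [-0.12  0.31  1.49 -0.    1.34  0.05]
shift [0.0113 0.0008 0.033 ] turn 0.0012
[-0.52958302 -2.13641079 -0.02957872]
```

View pics/s6.png

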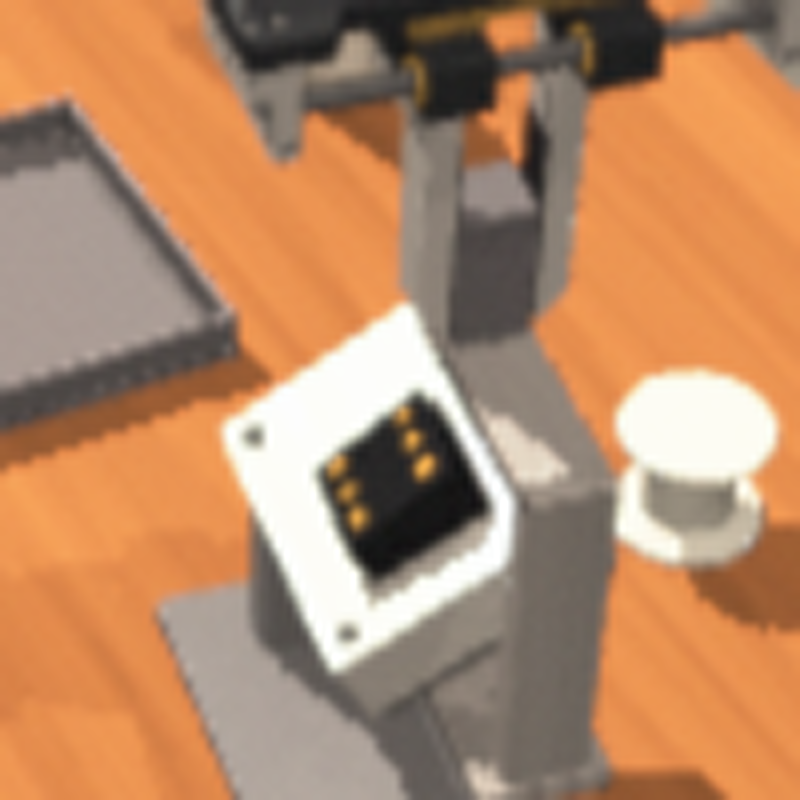

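View pics/w6.png

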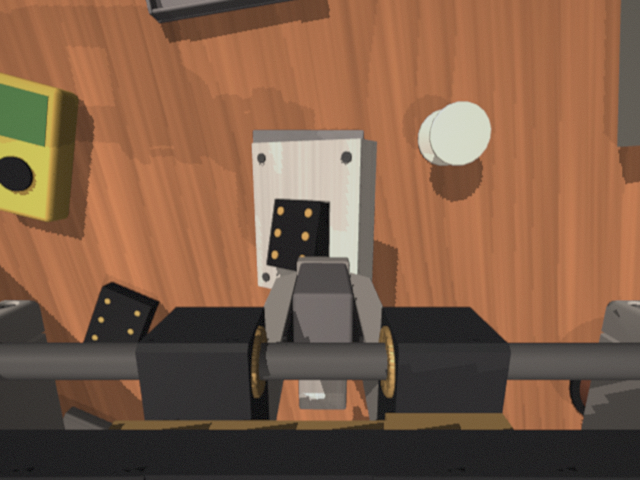

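```bash
cat > ft.py <<'E'
from h import *
s=[get_state()]
print("t",round(s[0]["t"],2),"tcp",np.round(s[0]["tool_pos"]*1000,1),"F",np.round(s[0]["force"],2),"M",np.round(s[0]["wrist_torque"],3))
E
python3 -m jog '[[10,[0,0,0.002],0],[10,[0,0,0.006],0],[10,[0,0,0.006],0]]' 60 >/dev/null; python3 ft.py;  python3 -m jog '[[10,[0,0,-0.002],0],[10,[0,0,-0.004],0],[10,[0,0,-0.004],0]]' 60 >/dev/null; python3 ft.py; python3 -m jog '[[10,[0,0,-0.001],0],[10,[0,0,-0.001],0]]' 60 >/dev/null; python3 ft.py;python3 -c "
from h import *
s=cap('side'); crop(s,320,180,360,220,16,'s7.png'); 
w=cap('wrist');crop(w,240,120,400,290,4,'w7.png')
import pickle;pickle.dump((s,w),open('c7.pkl','wb'))"
```

```text
t 14.4 tcp [554.5 -30.6 210.7] F [ 0.24 -0.14 -3.62] M [0.074 0.076 0.004]
t 14.7 tcp [554.5 -30.7 214. ] F [ 3.34 -0.77 -8.71] M [-0.067 -0.786  0.01 ]
t 14.9 tcp [554.4 -30.8 214.1] F [  5.16  -0.64 -19.23] M [-0.185 -1.758  0.007]
```

View pics/s7.png

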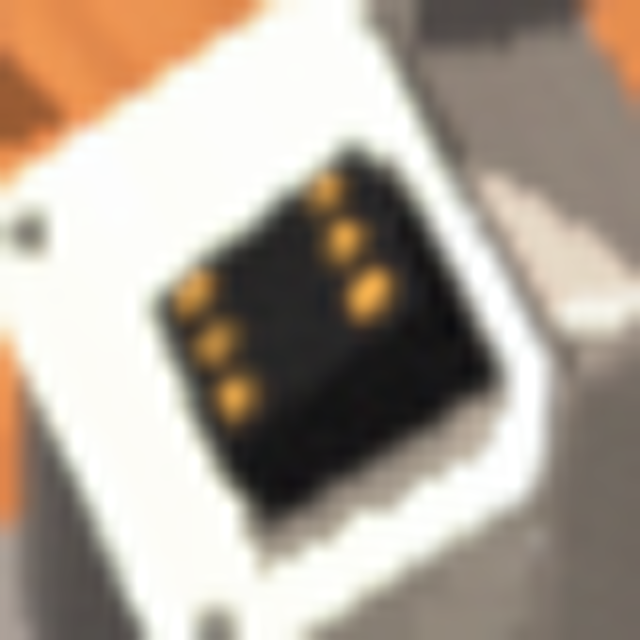

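View pics/w7.png

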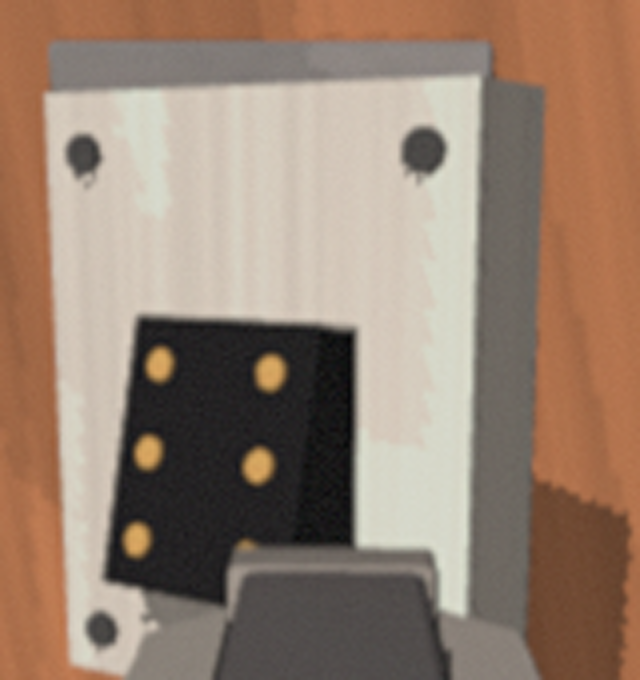

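```bash
cat > dots.py <<'E'
from h import *
def dots(c,box):
    x0,y0,x1,y1=box; im=c["pixels"][y0:y1,x0:x1]; k=8
    im=cv2.resize(im,None,fx=k,fy=k,interpolation=cv2.INTER_CUBIC)
    h=cv2.cvtColor(im,cv2.COLOR_BGR2HSV); m=cv2.inRange(h,(12,100,110),(30,255,255))
    n,l,st,ce=cv2.connectedComponentsWithStats(m)
    return [((ce[i]+.5)/k-.5+[x0,y0],st[i,4]) for i in range(1,n) if st[i,4]>60]
E
python3 - <<'E'
from dots import *
import pickle
s,w=pickle.load(open('c7.pkl','rb'))
for c,b in((s,(328,188,350,212)),(w,(270,200,312,258))):
    for p,a in dots(c,b): print(np.round(p,1),a)
E
```

```text
[339.9 191.5] 240
[341.  194.5] 333
[342.6 197.8] 480
[331.7 197.9] 328
[332.9 201. ] 292
[334.2 204.3] 340
[279.4 210.6] 2999
[307.1 212.7] 3520
[276.6 232.6] 3034
[304.1 236. ] 3496
[273.8 254.1] 2660
[301.  255.7] 285
```

Run:
```python
from dots import *
import pickle
s,w=pickle.load(open('c7.pkl','rb'))
yj=np.array([np.sin(np.radians(9.9)),np.cos(np.radians(9.9)),0]);xh=np.array([yj[1],-yj[0],0])
xs=xh*np.cos(np.pi/6)+np.array([0,0,.5]); n=np.cross(xs,yj); p0=np.array([.540,-.017,.130])
print(n)
pairs=[((331.7,197.9),(279.4,210.6)),((332.9,201),(276.6,232.6)),((334.2,204.3),(273.8,254.1)),((339.9,191.5),(307.1,212.7)),((341,194.5),(304.1,236))]
for a,b in pairs:
    P,e=tri(s,a,w,b); d=P-p0; print(np.round(P*1000,1),"x,y,n",np.round([d@xs*1000,d@yj*1000,d@n*1000],1),round(e*1000,1))
t,s0=pickle.load(open("c0.pkl","rb"))
A=sorted([p.tolist() for p,a in dots(t,(262,178,296,208))]);B=sorted([p.tolist() for p,a in dots(s0,(328,188,354,214))]);print(A,B)
# screws in wrist/side for check: face screw near-y
print(proj(w,[p0+xs*.0+yj*0]),proj(s,[p0]))
```

```text
[-0.49255466  0.08596455  0.8660254 ]
[526.8   6.3 128. ] x,y,n [-15.7  20.7   6.8] 0.2
[521.7  -9.7 132.3] x,y,n [-15.6   4.   11.6] 0.2
[516.7 -25.5 135.9] x,y,n [-15.7 -12.4  15.8] 0.2
[549.1   2.9 144.3] x,y,n [12.  21.2  9.6] 0.4
[543.8 -12.9 148.6] x,y,n [11.9  4.7 14.6] 0.5
[[268.4363567073171, 198.67701981707316], [270.14292082738945, 185.8893544935806], [276.96656534954406, 200.1956686930091], [278.6787790697674, 187.46588577291382], [285.31926751592357, 201.89908439490446], [287.23016020864384, 189.0891393442623]] [[333.4852011494253, 199.27456896551723], [335.7142018779343, 203.48327464788733], [337.89769108280257, 207.7312898089172], [342.197603926097, 193.65285796766744], [344.4558408577878, 197.9535835214447], [346.61395759717317, 202.09695229681978]]
[[301.3757589  237.05440227]] [[340.31055649 201.13204496]]
```

```bash
python3 -m jog '[[10,[0,0,0.002],0],[10,[0.002,0,0.002],0],[10,[0.004,0,0.002],0],[10,[0.005,0,0.002],0],[10,[0.005,0,0.002],0]]' 60 ; python3 ft.py
cat > tilt.py <<'E'
from dots import *
import sys
yj=np.array([np.sin(np.radians(9.9)),np.cos(np.radians(9.9)),0]);xh=np.array([yj[1],-yj[0],0])
xs=xh*np.cos(np.pi/6)+np.array([0,0,.5]); n=np.cross(xs,yj); p0=np.array([.540,-.017,.130])
def loc(P): d=np.array(P)-p0; return np.array([d@xs,d@yj,d@n])*1000
if __name__=="__main__":
    s=cap("side");w=cap("wrist")
    S=[p for p,a in dots(s,(322,180,356,216))]
    W=[p for p,a in dots(w,tuple(int(v) for v in sys.argv[1:5])) if a>1500]
    print(np.round(S,1).tolist(),np.round(W,1).tolist())
    # match with epipolar + plausibility
    for b in W:
        best=[]
        for a in S:
            P,e=tri(s,a,w,b); L=loc(P)
            if e<.0015 and -3<L[2]<32 and abs(L[0])<25 and abs(L[1])<28: best.append((round(e*1000,2),np.round(L,1).tolist()))
        print(np.round(b,0),sorted(best))
    cv2.imwrite("pics/tilt_w.png",w["pixels"]); crop(s,310,170,370,230,10,"tilt_s.png")
E
python3 tilt.py 240 180 340 270
```

```text
t: 15.5
tool_pos: [0.5554, -0.0264, 0.2132]
tool_rot: [0.001, 0.765, 0.644, -0.0]
force: [3.6, -5.7, -8.4]
gripper_width: 0.272
t 15.5 tcp [555.4 -26.4 213.2] F [ 3.6 -5.7 -8.4] M [-1.524 -0.899 -0.031]
[[326.6, 182.8], [339.7, 191.5], [341.0, 194.5], [342.6, 197.8], [331.7, 197.8], [332.9, 201.1], [334.2, 204.2]] [[278.8, 216.4], [306.5, 218.7], [276.0, 238.2], [303.6, 242.0], [273.3, 260.1]]
[279. 216.] [(np.float64(0.35), [-15.5, 20.7, 7.1])]
[307. 219.] [(np.float64(0.01), [11.8, 21.4, 9.7])]
[276. 238.] [(np.float64(0.02), [-15.7, 4.0, 11.4])]
[304. 242.] [(np.float64(0.33), [11.9, 4.8, 14.4])]
[273. 260.] [(np.float64(0.28), [-15.4, -12.5, 16.3])]
```

```bash
python3 -m jog '[[10,[0,0,-0.001],0],[10,[0,0,-0.002],0],[10,[0,0,-0.002],0]]' 60 ; python3 ft.py; python3 tilt.py 240 180 340 270
```

```text
t: 15.9
tool_pos: [0.5552, -0.0262, 0.214]
tool_rot: [0.0, 0.765, 0.644, -0.001]
force: [5.0, -4.5, -17.3]
gripper_width: 0.274
t 15.9 tcp [555.2 -26.2 214. ] F [  5.    -4.5  -17.34] M [-1.246 -1.545  0.111]
[[326.6, 182.8], [339.4, 191.3], [340.9, 194.2], [331.5, 197.6], [342.4, 197.8], [332.7, 200.8], [334.1, 204.2]] [[278.7, 216.3], [306.1, 218.7], [276.0, 238.2], [303.2, 242.1], [273.3, 260.1]]
[279. 216.] [(np.float64(0.18), [-15.6, 20.8, 8.1])]
[306. 219.] [(np.float64(0.19), [11.4, 21.5, 10.7])]
[276. 238.] [(np.float64(0.11), [-15.6, 4.2, 12.5])]
[303. 242.] [(np.float64(0.18), [11.9, 4.9, 15.7])]
[273. 260.] [(np.float64(0.18), [-15.7, -12.5, 16.6])]
```

```bash
python3 -m jog '[[10,[0,0,0.003],0],[10,[0,-0.002,0.003],0],[10,[0.001,-0.003,0.003],0],[10,[0.001,-0.003,0.001],0],[10,[0.001,-0.003,-0.001],0],[10,[0.001,-0.003,-0.001],0]]' 60 ; python3 ft.py; python3 tilt.py 240 180 340 280
```

```text
t: 16.6
tool_pos: [0.5523, -0.0244, 0.2132]
tool_rot: [-0.0, 0.765, 0.644, -0.001]
force: [11.1, -3.5, -34.3]
gripper_width: 0.274
t 16.6 tcp [552.3 -24.4 213.2] F [ 11.05  -3.53 -34.28] M [-0.978 -3.854  0.045]
[[326.6, 182.8], [355.0, 180.5], [339.1, 191.0], [340.5, 194.3], [331.1, 197.4], [341.9, 197.6], [332.6, 200.7], [333.7, 204.2]] [[281.5, 218.0], [309.0, 220.9], [278.9, 240.2], [306.2, 244.4], [276.3, 262.0]]
[282. 218.] [(np.float64(0.1), [-16.0, 21.1, 9.1])]
[309. 221.] [(np.float64(0.03), [11.3, 21.5, 12.2])]
[279. 240.] [(np.float64(0.29), [-15.9, 4.2, 13.3])]
[306. 244.] [(np.float64(0.38), [11.1, 4.7, 16.4])]
[276. 262.] [(np.float64(0.42), [-16.5, -12.5, 17.1])]
```

```bash
python3 -m jog '[[10,[0,0,0.002],0],[10,[0.002,0,0.001],0],[10,[0.004,0,0.001],0],[10,[0.004,0,0],0],[10,[0.004,0,0],0]]' 60 ; python3 ft.py; python3 tilt.py 240 180 340 280
```

```text
t: 17.2
tool_pos: [0.5527, -0.0214, 0.2131]
tool_rot: [0.0, 0.765, 0.644, -0.002]
force: [8.9, -9.4, -33.4]
gripper_width: 0.277
t 17.2 tcp [552.7 -21.4 213.1] F [  8.95  -9.39 -33.41] M [-2.398 -3.398  0.213]
[[326.6, 182.8], [355.0, 180.2], [339.1, 191.0], [340.4, 194.2], [331.1, 197.4], [341.9, 197.6], [332.5, 200.7], [333.7, 204.2]] [[281.6, 221.6], [309.0, 224.7], [279.1, 243.6], [306.3, 248.2], [276.5, 265.5]]
[282. 222.] [(np.float64(0.15), [-16.1, 21.1, 9.1])]
[309. 225.] [(np.float64(0.07), [11.3, 21.5, 12.3])]
[279. 244.] [(np.float64(0.21), [-16.0, 4.3, 13.2])]
[306. 248.] [(np.float64(0.38), [11.1, 4.8, 16.6])]
[276. 266.] [(np.float64(0.4), [-16.4, -12.5, 17.2])]
```

```bash
python3 -m jog '[[10,[-0.003,0.001,0.004],0],[10,[-0.006,0.0015,0.012],0],[10,[-0.007,0.0015,0.024],0],[10,[-0.007,0.0015,0.035],0],[10,[-0.007,0.0015,0.035],0]]' 60 ; python3 ft.py
```

```text
t: 17.8
tool_pos: [0.5525, -0.0273, 0.1791]
tool_rot: [-0.001, 0.765, 0.644, -0.001]
force: [-0.4, 0.5, -4.4]
gripper_width: 0.271
t 17.8 tcp [552.5 -27.3 179.1] F [-0.42  0.52 -4.4 ] M [ 0.053  0.055 -0.039]
```

```bash
python3 -c "
from h import *
s=cap('side'); crop(s,300,160,380,240,8,'s8.png')
delta([.475,-.22,.141],-9.9)"
```

```text
t 17.85 tcp [552.9 -27.3 180.2] jaw -9.82 F [ 0.2 -0.3 -2.1] w 25.6 tilt 0.09 j [-0.12  0.33  1.54  0.    1.27  0.06]
shift [-0.2031 -0.0439  0.0393] turn 0.0014
```

View pics/s8.png

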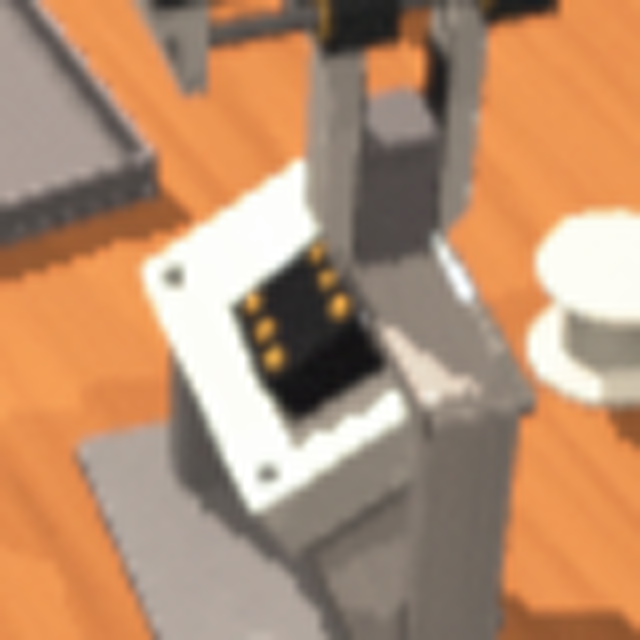

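```bash
python3 tilt.py 240 180 360 300
```

```text
[[326.6, 182.8], [339.2, 191.0], [340.5, 194.3], [331.1, 197.4], [342.0, 197.7], [332.6, 200.7], [333.7, 204.3]] [[273.5, 221.1], [304.6, 224.7], [270.6, 246.2], [301.4, 251.6], [267.8, 271.2]]
[274. 221.] [(np.float64(0.06), [-16.0, 21.0, 9.1])]
[305. 225.] [(np.float64(0.16), [11.4, 21.4, 12.2])]
[271. 246.] [(np.float64(0.31), [-15.9, 4.2, 13.1])]
[301. 252.] [(np.float64(0.33), [11.2, 4.7, 16.4])]
[268. 271.] [(np.float64(0.5), [-16.4, -12.6, 17.0])]
```

View pics/tilt_w.png

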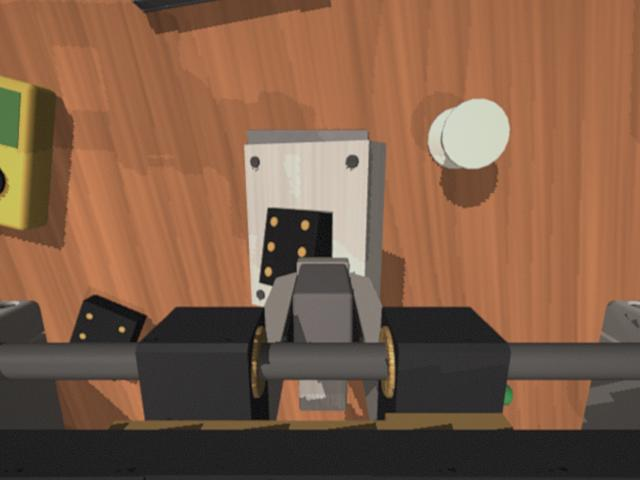

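```bash
python3 -m jog '[[10,[-0.03,0,0],0],[10,[-0.07,0,0],0],[10,[-0.11,0,0],0],[10,[-0.15,-0.022,0],0],[10,[-0.19,-0.044,0],0],[10,[-0.203,-0.044,0.015],0],[10,[-0.203,-0.044,0.034],0],[10,[-0.203,-0.044,0.038],0],[10,[-0.203,-0.044,0.038],0]]' 60 ; python3 ft.py; python3 -c "
from h import *
s=cap('side'); crop(s,280,160,440,320,5,'s9.png')"
```

```text
t: 18.85
tool_pos: [0.4754, -0.2198, 0.1431]
tool_rot: [-0.0, 0.765, 0.644, -0.0]
force: [-0.5, 0.4, -3.3]
gripper_width: 0.271
t 18.85 tcp [ 475.4 -219.8  143.1] F [-0.46  0.44 -3.27] M [-0.014  0.042  0.019]
```

View pics/s9.png

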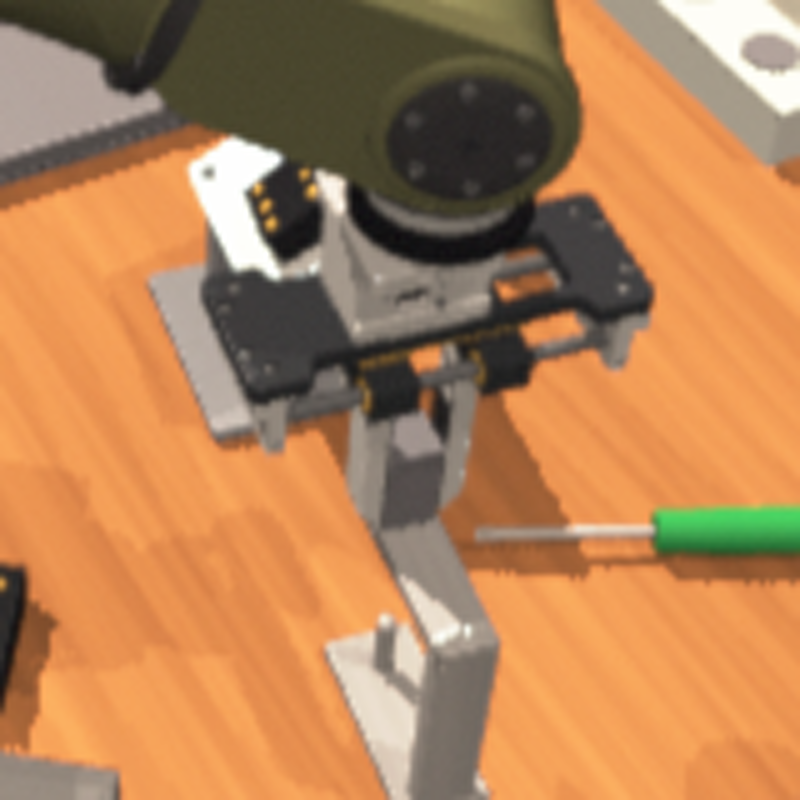

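```bash
python3 -m jog '[[10,[0,0,0.0015],0],[10,[0,0,0.0025],0],[10,[0,0,0.0025],0]]' 60 ; python3 -m jog '[[60,[0,0,0],0],[60,[0,0,0],0],[60,[0,0,0],0],[60,[0,0,0],0]]' 60; python3 ft.py
```

```text
t: 19.2
tool_pos: [0.4757, -0.2199, 0.1411]
tool_rot: [0.001, 0.765, 0.644, 0.0]
force: [0.5, 0.5, 0.4]
gripper_width: 0.272
t: 19.6
tool_pos: [0.4753, -0.22, 0.1405]
tool_rot: [0.0, 0.765, 0.644, 0.0]
force: [-0.4, -0.0, 0.1]
gripper_width: 0.576
t 19.6 tcp [ 475.3 -220.   140.5] F [-0.4  -0.01  0.11] M [-0.116  0.055 -0.029]
```

```bash
python3 -m jog '[[60,[0,0,0],-1.571],[60,[0,0,0],-1.571],[60,[0,0,0],-1.571],[60,[0,0,0],-1.571],[60,[0,0,0],-1.571],[60,[0,0,0],-1.571],[60,[0,0,0],-1.571],[60,[0,0,0],-1.571],[60,[0,0,0],-1.571],[60,[0,0,0],-1.571]]' 60 >/dev/null; python3 -m jog '[[60,[0,0,0],-0.03],[60,[0,0,0],-0.03]]' 60; python3 -c "
from h import *
delta([.4755,-.22,.1405],80.1)"
```

```text
t: 20.8
tool_pos: [0.4753, -0.2201, 0.1405]
tool_rot: [0.0, 0.107, 0.994, -0.0]
force: [0.0, 0.1, -0.5]
gripper_width: 0.598
t 20.8 tcp [ 475.3 -220.1  140.5] jaw 77.68 F [ 0.   0.1 -0.5] w 56.2 tilt 0.0 j [-0.5   0.31  1.67 -0.    1.16 -1.86]
shift [-0.0002  0.0001 -0.    ] turn -0.0422
```

```bash
python3 -m jog '[[10,[0,0,0],-0.042],[10,[0,0,0],-0.042],[10,[0,0,0],-0.042],[10,[0,0,0],-0.042],[10,[0,0,0],-0.042],[10,[0,0,0],-0.042]]' 50; python3 -m jog '[[10,[0,0,-0.02],0],[10,[0,0,-0.05],0],[10,[0,0,-0.05],0]]' 50;python3 -c "
from h import *
delta([.5404,-.1135,.179],80.1)
s=cap('side'); crop(s,280,160,440,320,5,'s10.png')"
```

```text
t: 21.4
tool_pos: [0.4752, -0.2199, 0.1403]
tool_rot: [-0.0, 0.085, 0.996, 0.0]
force: [1.1, -0.1, -1.6]
gripper_width: 0.276
t: 21.7
tool_pos: [0.4764, -0.2206, 0.1935]
tool_rot: [0.002, 0.085, 0.996, -0.001]
force: [-1.0, -0.2, -3.4]
gripper_width: 0.274
t 21.7 tcp [ 476.4 -220.6  193.5] jaw 80.22 F [-1.  -0.2 -3.4] w 25.8 tilt 0.3 j [-0.5   0.25  1.61  0.    1.27 -1.9 ]
shift [-0.0448  0.1165  0.0146] turn 0.0021
```

View pics/s10.png

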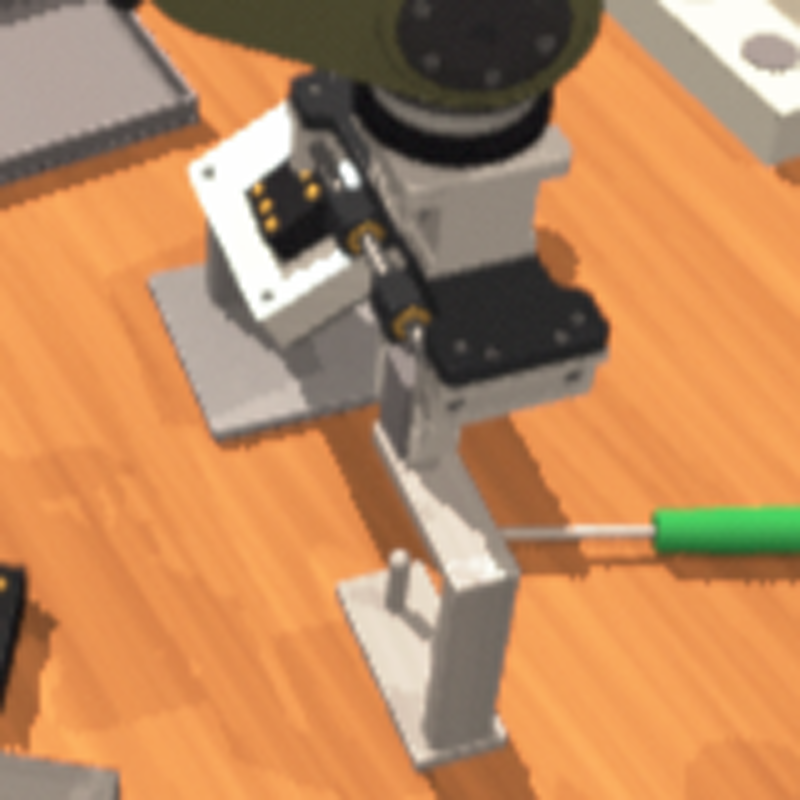

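```bash
python3 -m jog '[[10,[-0.02,0.045,0.0],0],[10,[-0.044,0.09,0.005],0],[10,[-0.044,0.1165,0.0115],0],[10,[-0.044,0.13,0.0115],0],[10,[-0.044,0.155,0.0115],0],[10,[-0.044,0.18,0.0115],0],[10,[-0.044,0.204,0.0115],0],[10,[-0.044,0.204,0.0115],0],[10,[-0.044,0.204,0.0115],0]]' 50;python3 -c "
from h import *
delta([.5552,-.0266,.185],80.1)
s=cap('side'); crop(s,280,120,440,280,5,'s11.png')"
```

```text
t: 22.65
tool_pos: [0.5528, -0.0268, 0.1782]
tool_rot: [-0.001, 0.085, 0.996, -0.0]
force: [-0.6, -1.4, -3.3]
gripper_width: 0.275
t 22.65 tcp [552.8 -26.8 178.2] jaw 80.26 F [-0.6 -1.4 -3.3] w 25.8 tilt 0.07 j [-0.11  0.33  1.54 -0.    1.27 -1.52]
shift [-0.0023  0.0006 -0.0068] turn 0.0028
```

View pics/s11.png

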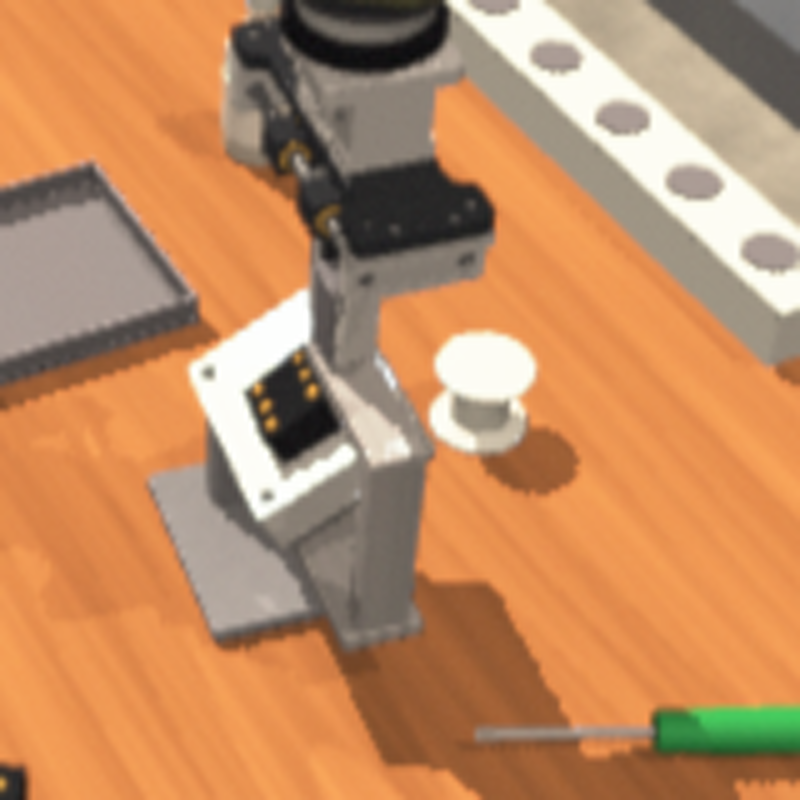

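```bash
python3 -m jog '[[10,[-0.0025,0,-0.005],0],[10,[-0.0025,0,-0.01],0],[10,[-0.0025,0,-0.014],0],[10,[-0.0025,0,-0.018],0],[10,[-0.0025,0,-0.018],0]]' 50; python3 ft.py; python3 -m jog '[[10,[0.004,0,0],0],[10,[0.008,0,0],0],[10,[0.012,0,0],0],[10,[0.012,0,0],0]]' 50; python3 ft.py; python3 -c "
from h import *
s=cap('side'); crop(s,280,120,440,280,5,'s12.png')"
```

```text
t: 23.2
tool_pos: [0.5559, -0.027, 0.1977]
tool_rot: [0.001, 0.085, 0.996, -0.0]
force: [-0.0, 0.5, -2.5]
gripper_width: 0.273
t 23.2 tcp [555.9 -27.  197.7] F [-0.04  0.47 -2.48] M [ 0.126 -0.01  -0.01 ]
t: 23.6
tool_pos: [0.5442, -0.0249, 0.1972]
tool_rot: [0.001, 0.085, 0.996, -0.0]
force: [4.6, -1.9, -5.0]
gripper_width: 0.276
t 23.6 tcp [544.2 -24.9 197.2] F [ 4.62 -1.88 -4.95] M [-0.173 -1.562 -0.016]
```

View pics/s12.png

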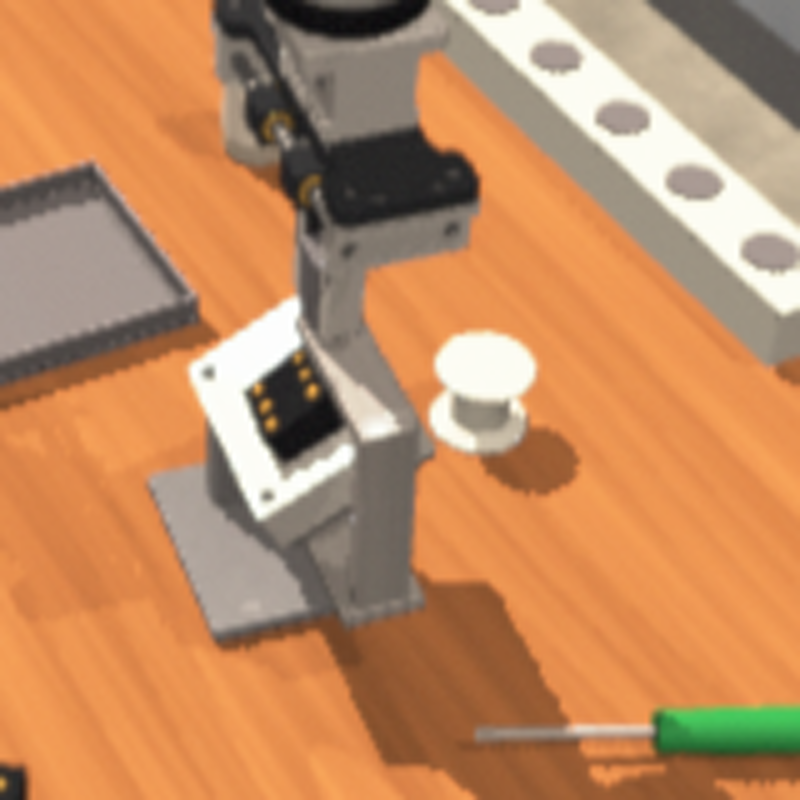

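```bash
python3 -m jog '[[10,[0.007,0,0],0],[10,[0.014,0,0],0],[10,[0.021,0,0],0],[10,[0.025,0,0.001],0],[10,[0.025,0,0.001],0]]' 50; python3 ft.py; python3 -c "
from h import *
s=cap('side'); crop(s,280,120,440,280,5,'s13.png')"
```

```text
t: 24.15
tool_pos: [0.5198, -0.0206, 0.1968]
tool_rot: [0.002, 0.085, 0.996, -0.0]
force: [4.9, -0.9, -1.6]
gripper_width: 0.274
t 24.15 tcp [519.8 -20.6 196.8] F [ 4.93 -0.89 -1.58] M [-0.12  -1.422 -0.014]
```

View pics/s13.png

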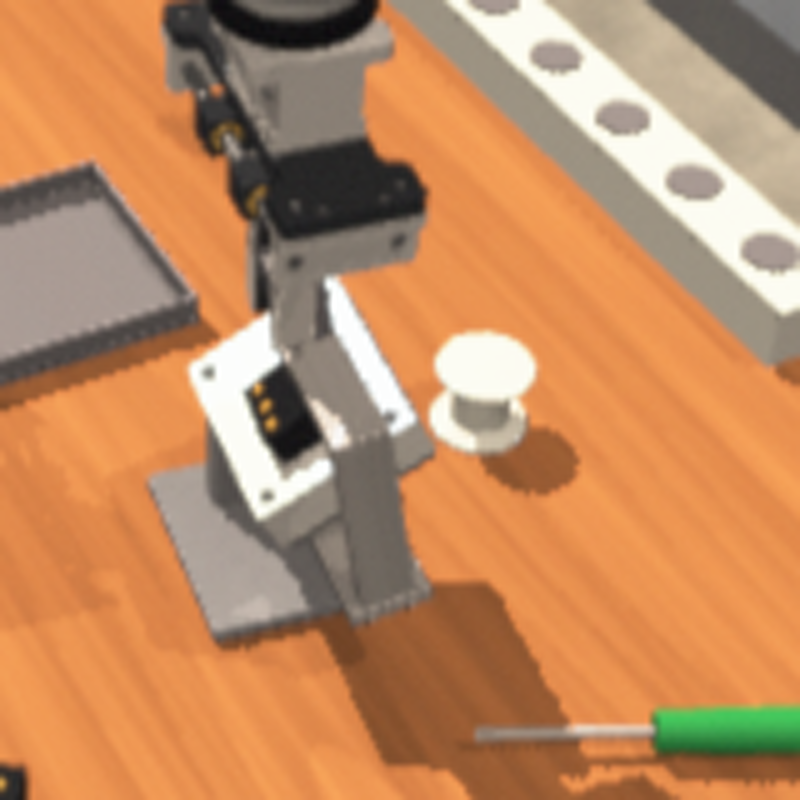

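```bash
python3 -m jog '[[10,[0.001,0,-0.003],0],[10,[0.002,0,-0.006],0],[10,[0.003,0,-0.009],0],[10,[0.003,0,-0.009],0]]' 50; python3 ft.py; python3 -m jog '[[10,[0.001,0,-0.002],0],[10,[0.001,0,-0.004],0],[10,[0.001,0,-0.004],0]]' 50; python3 ft.py; python3 tilt.py 240 140 400 300
```

```text
t: 24.6
tool_pos: [0.5169, -0.0202, 0.2058]
tool_rot: [0.001, 0.085, 0.996, -0.0]
force: [5.3, -1.2, 0.8]
gripper_width: 0.275
t 24.6 tcp [516.9 -20.2 205.8] F [ 5.32 -1.22  0.79] M [-0.163 -1.437  0.019]
t: 24.9
tool_pos: [0.5155, -0.02, 0.2089]
tool_rot: [0.0, 0.085, 0.996, -0.0]
force: [4.6, -1.6, -2.6]
gripper_width: 0.274
t 24.9 tcp [515.5 -20.  208.9] F [ 4.62 -1.56 -2.64] M [-0.204 -1.321 -0.025]
[[326.0, 183.0], [353.7, 182.5], [330.3, 196.6], [331.7, 200.3], [333.4, 204.1]] [[315.8, 255.0], [338.1, 256.2], [360.1, 257.5]]
[316. 255.] [(np.float64(0.11), [-16.8, -13.2, 19.2])]
[338. 256.] [(np.float64(0.33), [-16.6, 3.9, 16.7]), (np.float64(0.75), [-12.8, 3.2, 31.7]), (np.float64(0.89), [-20.4, 4.6, 0.4])]
[360. 258.] [(np.float64(0.21), [-16.3, 21.1, 13.4])]
```

View pics/tilt_w.png

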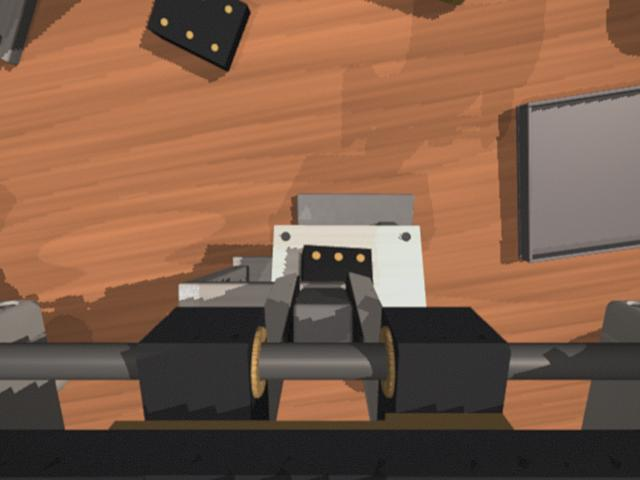

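View pics/tilt_s.png

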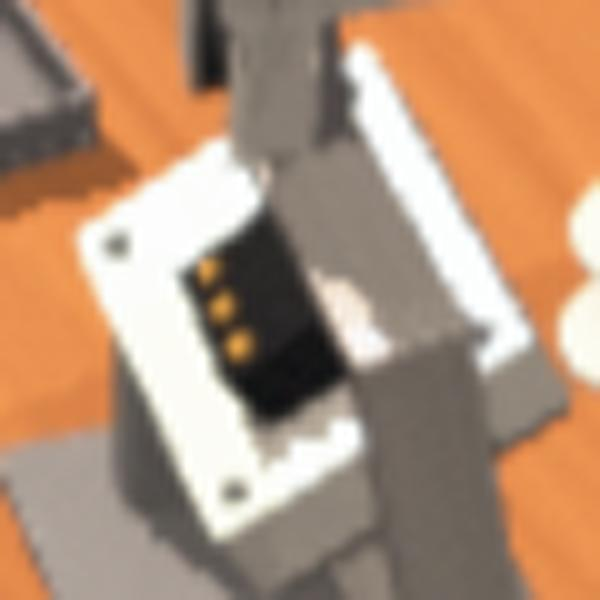

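```bash
python3 -m jog '[[10,[0.001,0,-0.001],0],[10,[0.001,0,-0.003],0],[10,[0.001,0,-0.003],0]]' 50; python3 ft.py; python3 tilt.py 240 140 400 300
```

```text
t: 25.3
tool_pos: [0.5144, -0.0198, 0.2121]
tool_rot: [0.0, 0.085, 0.996, -0.0]
force: [3.8, -1.3, -1.3]
gripper_width: 0.277
t 25.3 tcp [514.4 -19.8 212.1] F [ 3.84 -1.32 -1.33] M [-2.000e-01 -1.066e+00 -1.000e-03]
[[325.9, 183.0], [353.8, 182.5], [329.7, 196.3], [331.1, 199.8], [332.6, 203.4]] [[317.3, 253.8], [339.2, 255.1], [360.8, 256.4]]
[317. 254.] [(np.float64(0.1), [-17.4, -12.1, 21.7])]
[339. 255.] [(np.float64(0.1), [-17.2, 4.8, 18.5]), (np.float64(0.86), [-21.0, 5.6, 3.0])]
[361. 256.] [(np.float64(0.01), [-17.2, 21.8, 14.9]), (np.float64(0.95), [-21.0, 23.6, -1.0])]
```

```bash
python3 -m jog '[[10,[0,0,-0.001],0],[10,[0.001,0,-0.002],0],[10,[0.001,0,-0.002],0]]' 50; python3 ft.py; python3 tilt.py 240 140 400 300;  python3 -m jog '[[10,[-0.001,0,0.004],0],[10,[-0.003,0,0.008],0],[10,[-0.004,0,0.012],0],[10,[-0.004,0,0.012],0]]' 50; python3 ft.py; python3 tilt.py 240 140 400 300
```

```text
t: 25.7
tool_pos: [0.5132, -0.0196, 0.2133]
tool_rot: [-0.0, 0.085, 0.996, -0.0]
force: [5.8, -1.8, -8.8]
gripper_width: 0.271
t 25.7 tcp [513.2 -19.6 213.3] F [ 5.83 -1.83 -8.78] M [-0.292 -1.761 -0.042]
[[325.8, 182.9], [353.7, 182.4], [329.5, 196.2], [331.0, 199.3], [332.3, 203.0]] [[318.4, 254.5], [340.1, 256.0], [361.4, 257.5]]
[318. 255.] [(np.float64(0.26), [-17.5, -11.3, 22.8])]
[340. 256.] [(np.float64(0.22), [-17.0, 5.5, 19.6]), (np.float64(0.53), [-21.0, 6.3, 4.2])]
[361. 257.] [(np.float64(0.28), [-17.4, 22.5, 14.9]), (np.float64(1.06), [-20.6, 24.1, 0.3])]
t: 26.2
tool_pos: [0.5169, -0.0202, 0.201]
tool_rot: [-0.001, 0.085, 0.996, 0.0]
force: [0.5, -0.2, -3.6]
gripper_width: 0.273
t 26.2 tcp [516.9 -20.2 201. ] F [ 0.47 -0.19 -3.61] M [ 0.114 -0.217 -0.01 ]
[[325.8, 183.0], [353.7, 182.4], [330.9, 196.8], [332.9, 200.9], [334.8, 205.4]] [[311.1, 259.3], [334.2, 259.5], [357.3, 259.6]]
[311. 259.] [(np.float64(0.5), [-15.3, -16.5, 15.5])]
[334. 259.] [(np.float64(0.18), [-14.9, 0.7, 15.3])]
[357. 260.] [(np.float64(0.21), [-15.0, 18.0, 14.8])]
```

View pics/tilt_s.png

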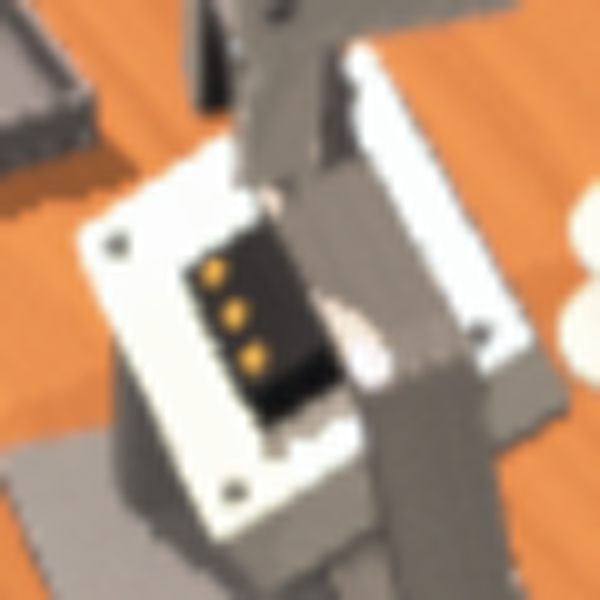

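```bash
python3 -m jog '[[10,[-0.008,0,0.002],0],[10,[-0.016,0,0.003],0],[10,[-0.024,0,0.003],0],[10,[-0.032,0,0.003],0],[10,[-0.040,0,0.003],0],[10,[-0.042,0,0.003],0],[10,[-0.042,0,0.003],0]]' 50; python3 ft.py; python3 -c "
from h import *
s=cap('side'); crop(s,280,120,440,280,5,'s14.png')"
```

```text
t: 27.0
tool_pos: [0.5582, -0.0273, 0.1977]
tool_rot: [-0.002, 0.085, 0.996, 0.0]
force: [-5.1, 0.3, -5.7]
gripper_width: 0.275
t 27.0 tcp [558.2 -27.3 197.7] F [-5.07  0.26 -5.74] M [0.408 1.423 0.02 ]
```

View pics/s14.png

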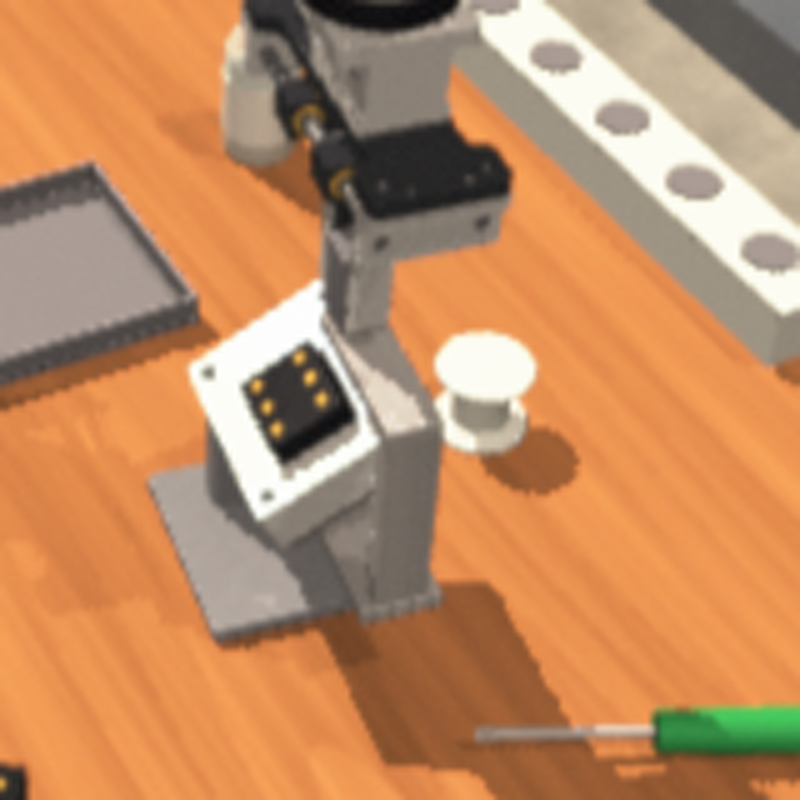

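```bash
python3 -m jog '[[10,[-0.004,0,0],0],[10,[-0.004,0,0],0],[10,[0.002,0,0.004],0],[10,[0.002,0,0.012],0],[10,[0.002,0,0.019],0],[10,[0.002,0,0.019],0]]' 50; python3 -c "
from h import *
delta([.475,-.22,.1425],80.1)
s=cap('side'); crop(s,280,120,440,280,5,'s15.png')"
```

```text
t: 27.65
tool_pos: [0.5564, -0.027, 0.1787]
tool_rot: [-0.001, 0.085, 0.996, 0.0]
force: [0.7, -0.3, -3.1]
gripper_width: 0.273
t 27.65 tcp [556.4 -27.  178.7] jaw 80.24 F [ 0.7 -0.3 -3.1] w 25.6 tilt 0.09 j [-0.11  0.34  1.53  0.    1.27 -1.51]
shift [ 0.0475 -0.204   0.0363] turn 0.0025
```

View pics/s15.png

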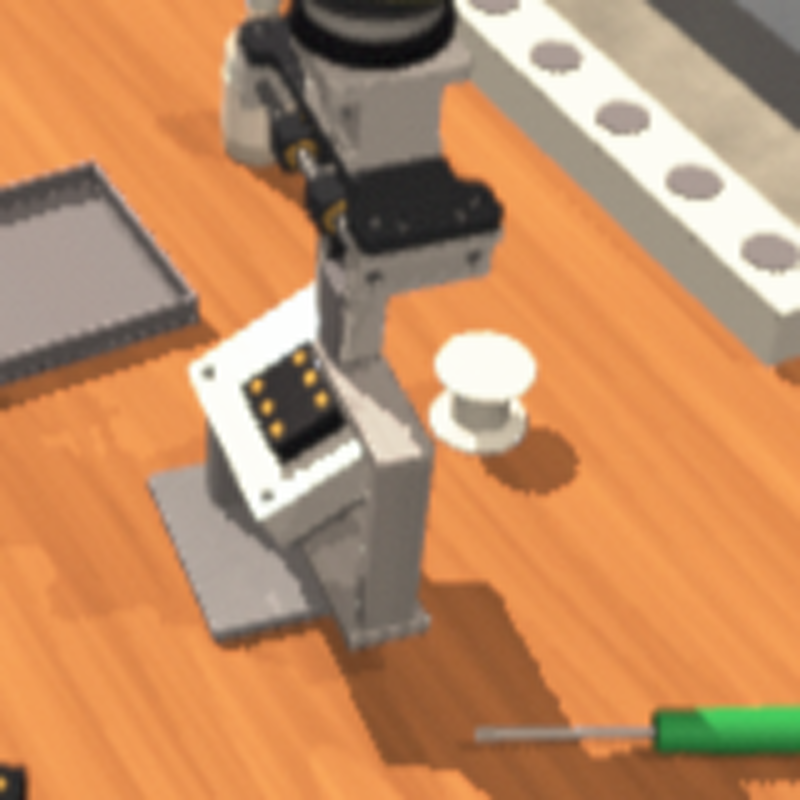

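Module is up and level; the extractor is upright again. Withdraw it along −y and carry it to the clear spot.

```bash
python3 -m jog '[[10,[0,-0.03,0],0],[10,[0,-0.07,0],0],[10,[0,-0.11,0],0],[10,[0.022,-0.15,0],0],[10,[0.047,-0.19,0],0],[10,[0.0475,-0.204,0.015],0],[10,[0.0475,-0.204,0.032],0],[10,[0.0475,-0.204,0.036],0],[10,[0.0475,-0.204,0.036],0]]' 50 ; python3 ft.py; python3 -c "
from h import *
s=cap('side'); crop(s,280,180,440,340,5,'s16.png')"
```

```text
t: 28.6
tool_pos: [0.4754, -0.2199, 0.1439]
tool_rot: [-0.0, 0.085, 0.996, 0.0]
force: [-0.8, 0.5, -2.9]
gripper_width: 0.279
t 28.6 tcp [ 475.4 -219.9  143.9] F [-0.78  0.5  -2.92] M [ 0.173 -0.066 -0.035]
```

View pics/s16.png

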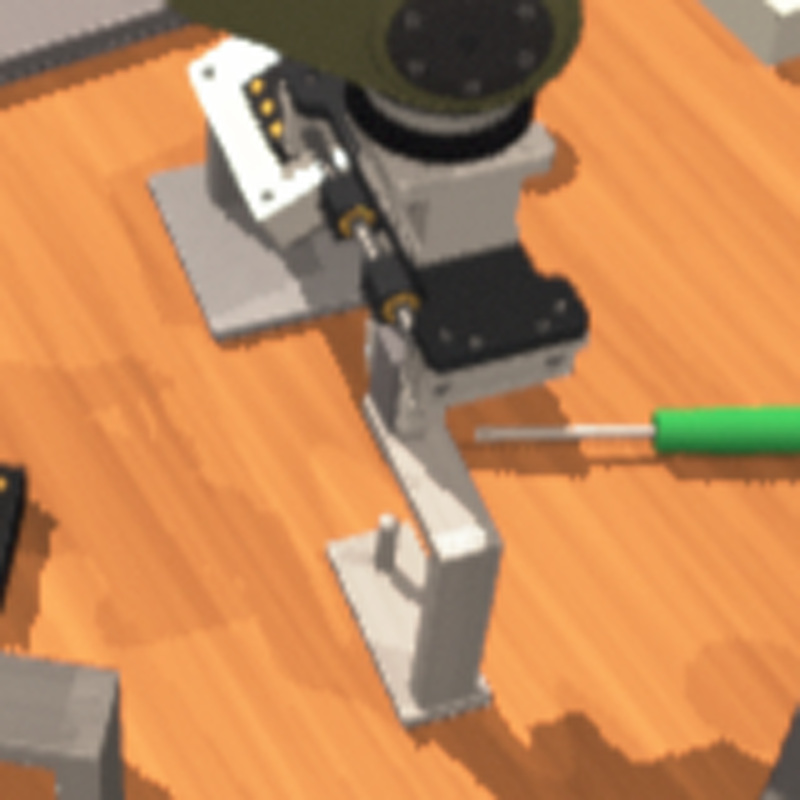

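```bash
python3 -m jog '[[10,[0,0,0.001],0],[10,[0,0,0.002],0],[10,[0,0,0.003],0],[10,[0,0,0.004],0],[10,[0,0,0.004],0]]' 20 ; python3 ft.py
```

```text
t: 29.15
tool_pos: [0.4759, -0.22, 0.1413]
tool_rot: [0.001, 0.085, 0.996, -0.0]
force: [-2.3, 2.5, 7.9]
gripper_width: 0.273
t 29.15 tcp [ 475.9 -220.   141.3] F [-2.26  2.46  7.88] M [0.623 0.432 0.024]
```

```bash
python3 -m jog '[[40,[0,0,0],0],[60,[0,0,0],0],[80,[0,0,0],0],[80,[0,0,0],0],[80,[0,0,-0.02],0],[80,[0,0,-0.06],0],[80,[0,0,-0.10],0],[80,[0,0,-0.10],0]]' 20 ; python3 ft.py; python3 -c "
from h import *
s=cap('side'); crop(s,280,180,440,340,5,'s17.png')
t=cap('top'); crop(t,90,120,460,300,2,'t17.png')"
```

```text
t: 29.95
tool_pos: [0.4768, -0.2208, 0.2451]
tool_rot: [0.004, 0.085, 0.996, -0.002]
force: [-0.7, -0.2, -1.0]
gripper_width: 0.801
t 29.95 tcp [ 476.8 -220.8  245.1] F [-0.71 -0.2  -1.03] M [ 0.034  0.024 -0.033]
```

View pics/s17.png

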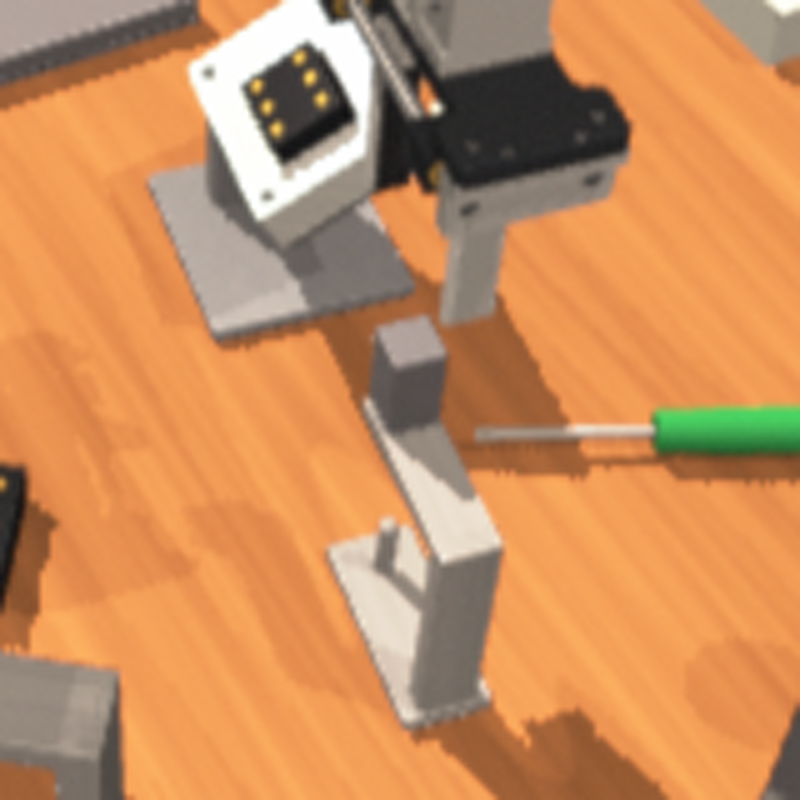

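View pics/t17.png

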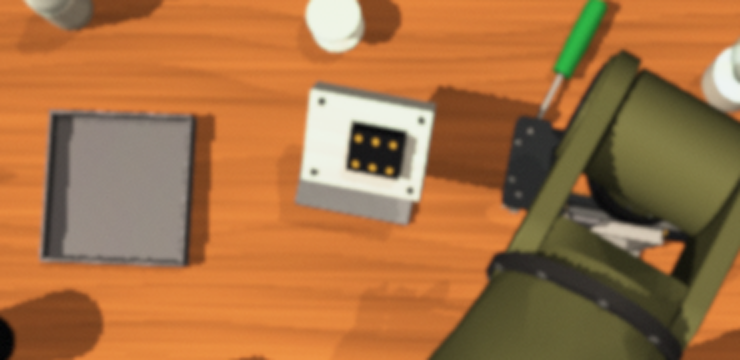

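Run:
```python
from tilt import *
s=cap('side');t=cap('top')
S=[p for p,a in dots(s,(322,186,356,216))];T=[p for p,a in dots(t,(258,172,300,214))]
print(len(S),len(T))
Q=[]
for b in T:
    r=[]
    for a in S:
        P,e=tri(t,b,s,a);L=loc(P)
        if e<.0025 and 8<L[2]<22: r.append((e,P))
    r.sort(key=lambda v:v[0])
    if r: Q.append(r[0][1]);print(np.round(b,1),[ (round(e*1000,2),np.round(loc(P),1).tolist()) for e,P in r])
Q=np.array(Q);c=Q.mean(0);print("mean dot",np.round(c*1000,1),loc(c))
# tray: rim corners
im=t["pixels"]; 
h=cv2.cvtColor(im,cv2.COLOR_BGR2HSV); m=cv2.inRange(h,(0,0,30),(180,60,190)); m[:,:90]=0;m[:,205:]=0;m[:160]=0;m[265:]=0
cs,_=cv2.findContours(m,0,2); cc=max(cs,key=cv2.contourArea); r=cv2.minAreaRect(cc);print(r)
for z in(0.0,.022): print([np.round(onz(t,p,z)*1000).tolist() for p in cv2.boxPoints(r)], np.round(onz(t,r[0],z)*1000,1))
```

```text
7 6
[268.8 188.8] [(np.float64(0.14), [12.5, 16.7, 16.1])]
[277.4 190.5] [(np.float64(0.01), [12.7, -0.6, 17.5])]
[286.1 192.2] [(np.float64(0.14), [12.7, -17.9, 17.6])]
[267.2 201.7] [(np.float64(0.31), [-14.8, 16.5, 16.3])]
[275.7 203.5] [(np.float64(0.6), [-14.8, -0.9, 17.1])]
[284.2 205.1] [(np.float64(0.24), [-15.2, -17.9, 17.0])]
mean dot [530.6 -16.  144.1] [-1.14090798 -0.6736966  16.91647877]
((148.59475708007812, 213.604736328125), (72.05998229980469, 74.35710906982422), 2.862405300140381)
[[430.0, 367.0, 0.0], [600.0, 366.0, 0.0], [594.0, 202.0, 0.0], [424.0, 205.0, 0.0]] [511.6 285.2   0. ]
[[429.0, 358.0, 22.0], [595.0, 357.0, 22.0], [590.0, 196.0, 22.0], [424.0, 199.0, 22.0]] [508.9 277.5  22. ]
```

```bash
python3 -c "
from h import *
delta([.535,-.0168,.19],80.1)"
```

```text
t 30.15 tcp [ 475.  -219.8  238.8] jaw 80.24 F [-0.6 -0.5 -0.3] w 75.5 tilt 0.1 j [-0.5   0.22  1.55  0.    1.38 -1.9 ]
shift [-0.0248  0.2102  0.0488] turn 0.0025
```

```bash
python3 -m jog '[[80,[-0.005,0.04,0],0.002],[80,[-0.01,0.085,0],0.002],[80,[-0.016,0.13,0],0.002],[80,[-0.022,0.175,0.01],0.002],[80,[-0.0248,0.21,0.03],0.002],[80,[-0.0248,0.21,0.0488],0.002],[80,[-0.0248,0.21,0.0488],0.002],[80,[-0.0248,0.21,0.0488],0.002]]' 20 >/dev/null
python3 - <<'E'
from h import *
delta([.535,-.0168,.135],80.1)
s=cap('side'); crop(s,300,130,400,230,6,'s18.png')
w=cap('wrist','w18.png')
E
```

```text
t 30.95 tcp [535.1 -17.6 190.9] jaw 80.11 F [ 0.4 -1.5  0.2] w 75.5 tilt 0.08 j [-0.1   0.28  1.58 -0.    1.28 -1.5 ]
shift [0.0002 0.0008 0.0559] turn 0.0002
```

View pics/s18.png

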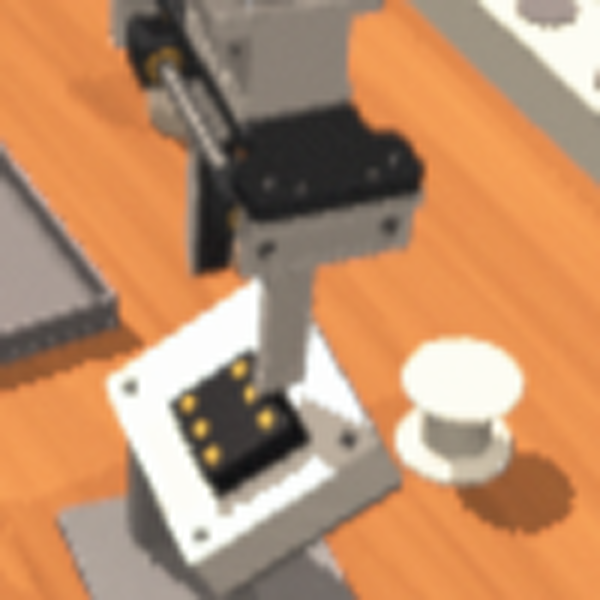

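View pics/w18.png

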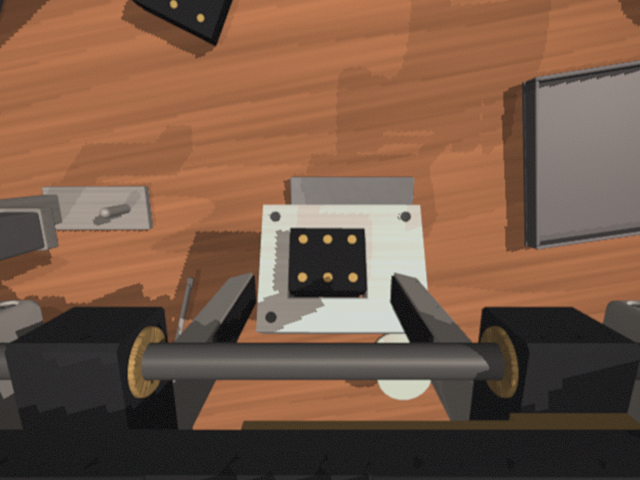

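```bash
python3 -m jog '[[80,[0,0.001,0.03],0],[80,[0,0.001,0.045],0],[80,[0,0.001,0.05],0],[80,[0,0.001,0.053],0],[80,[0,0.001,0.055],0],[80,[0,0.001,0.055],0]]' 20; python3 ft.py
```

```text
t: 31.65
tool_pos: [0.5358, -0.0164, 0.1368]
tool_rot: [0.0, 0.086, 0.996, 0.0]
force: [-0.8, -0.2, -0.3]
gripper_width: 0.8
t 31.65 tcp [535.8 -16.4 136.8] F [-0.75 -0.18 -0.28] M [-0.013 -0.054 -0.026]
```

```bash
python3 -m jog '[[80,[0.001,0,0.001],0],[50,[0.001,0,0.0015],0],[45,[0.001,0,0.0015],0],[45,[0.001,0,0.0015],0],[45,[0.001,0,0.0015],0]]' 30; python3 ft.py; python3 -c "
from h import *
s=cap('side'); crop(s,300,140,400,240,6,'s19.png')"
```

```text
t: 32.15
tool_pos: [0.5347, -0.0152, 0.1349]
tool_rot: [0.0, 0.086, 0.996, 0.001]
force: [0.8, 7.5, 0.9]
gripper_width: 0.571
t 32.15 tcp [534.7 -15.2 134.9] F [0.79 7.48 0.9 ] M [ 1.377 -0.002  0.052]
```

View pics/s19.png

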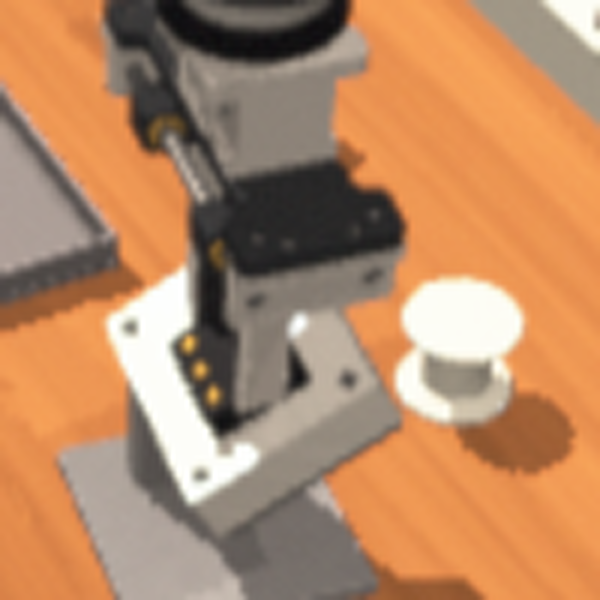

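```bash
python3 -m jog '[[45,[0,0.001,0],0],[45,[0,0.001,0],0],[45,[0.002,0.001,-0.0035],0],[45,[0.004,0.001,-0.007],0],[45,[0.006,0.001,-0.0105],0],[45,[0.008,0.001,-0.014],0],[45,[0.010,0.001,-0.0175],0],[45,[0.012,0.001,-0.021],0],[45,[0.014,0.001,-0.03],0],[45,[0.014,0.001,-0.04],0]]' 30; python3 ft.py; python3 -c "
from h import *
s=cap('side'); crop(s,300,120,400,220,6,'s20.png')"
```

```text
t: 33.2
tool_pos: [0.5207, -0.0127, 0.1754]
tool_rot: [-0.0, 0.086, 0.996, -0.0]
force: [0.4, -1.0, -2.3]
gripper_width: 0.569
t 33.2 tcp [520.7 -12.7 175.4] F [ 0.35 -0.96 -2.26] M [-0.     0.005  0.036]
```

View pics/s20.png

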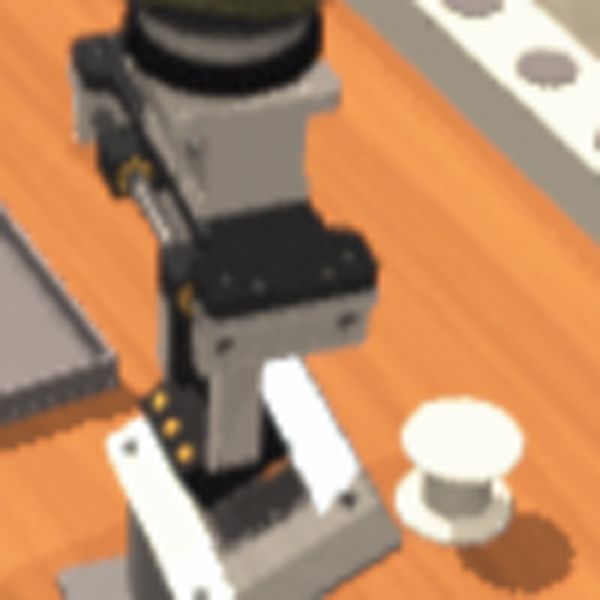

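```bash
python3 -c "
from h import *
delta([.505,.28,.2],80.1)"; python3 -m jog '[[45,[0,0.01,-0.025],0],[45,[0,0.05,-0.025],0],[45,[-0.005,0.1,-0.025],0],[45,[-0.01,0.15,-0.025],0],[45,[-0.015,0.2,-0.025],0],[45,[-0.02,0.24,-0.015],0],[45,[-0.025,0.27,0],0],[45,[-0.031,0.288,0.01],0]]' 30; python3 -c "
from h import *
delta([.505,.28,.05],80.1)"
```

```text
t 33.25 tcp [521.5 -12.8 177.3] jaw 80.13 F [1.2 0.8 0.2] w 53.6 tilt 0.15 j [-0.09  0.26  1.64 -0.    1.24 -1.49]
shift [ 0.0664  0.2856 -0.0228] turn 0.0005
t: 34.05
tool_pos: [0.6007, 0.2682, 0.1637]
tool_rot: [-0.0, 0.085, 0.996, -0.0]
force: [-0.0, -0.1, -0.9]
gripper_width: 0.574
t 34.05 tcp [600.7 268.2 163.7] jaw 80.24 F [-0.  -0.1 -0.9] w 54.0 tilt 0.04 j [ 0.36  0.58  1.23  0.    1.34 -1.04]
shift [ 0.0962 -0.0045  0.1137] turn 0.0024
```

```bash
python3 -m jog '[[45,[0.035,0,0],0.0024],[45,[0.07,-0.003,0.01],0.0024],[45,[0.096,-0.0045,0.04],0.0024],[45,[0.096,-0.0045,0.075],0.0024],[45,[0.096,-0.0045,0.1],0.0024],[45,[0.096,-0.0045,0.112],0.0024],[45,[0.096,-0.0045,0.112],0.0024]]' 30; python3 -c "
from h import *
delta([.505,.28,.035],80.1)
s=cap('side'); crop(s,210,90,350,230,5,'s21.png')
w=cap('wrist','w21.png')"
```

```text
t: 34.75
tool_pos: [0.5052, 0.2775, 0.0517]
tool_rot: [-0.001, 0.087, 0.996, -0.001]
force: [-0.2, -0.3, -0.1]
gripper_width: 0.568
t 34.75 tcp [505.2 277.5  51.7] jaw 79.98 F [-0.2 -0.3 -0.1] w 53.4 tilt 0.12 j [ 0.44  0.53  1.59  0.    1.03 -0.96]
shift [0.0006 0.0025 0.0167] turn -0.0021
```

View pics/s21.png

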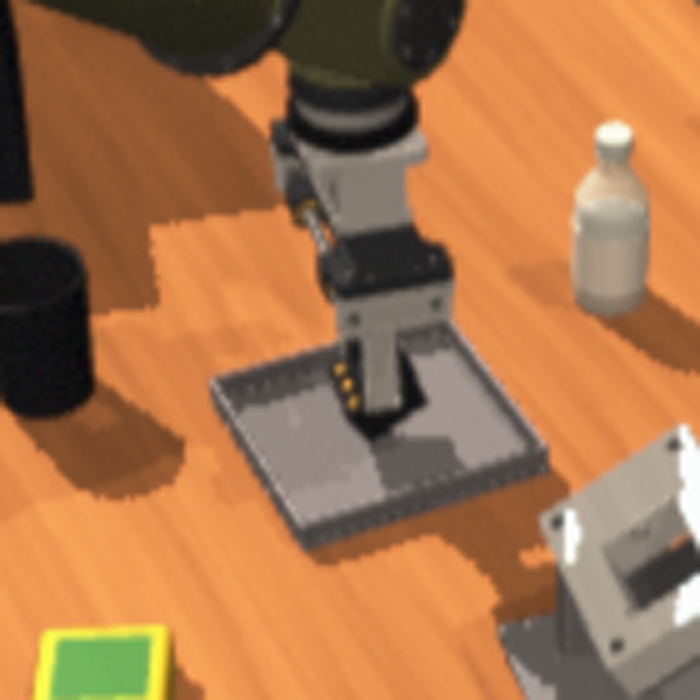

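View pics/w21.png

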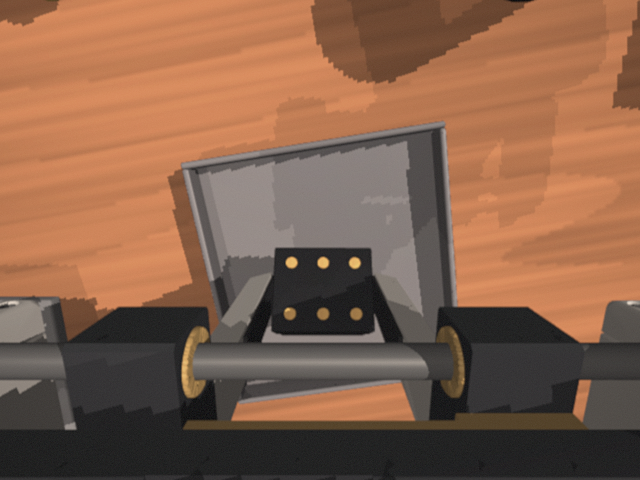

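```bash
python3 -m jog '[[45,[0,0.002,0.008],0],[45,[0,0.002,0.013],0],[45,[0,0.002,0.016],0],[45,[0,0.002,0.017],0],[45,[0,0.002,0.017],0]]' 30; python3 ft.py;  python3 -m jog '[[45,[0,0,0.001],0],[45,[0,0,0.002],0],[45,[0,0,0.002],0]]' 30; python3 ft.py
```

```text
t: 35.35
tool_pos: [0.5058, 0.2797, 0.0356]
tool_rot: [-0.0, 0.087, 0.996, -0.0]
force: [-0.6, 0.1, -1.3]
gripper_width: 0.573
t 35.35 tcp [505.8 279.7  35.6] F [-0.64  0.11 -1.26] M [ 0.    -0.013 -0.014]
t: 35.65
tool_pos: [0.5062, 0.2797, 0.0343]
tool_rot: [0.0, 0.087, 0.996, 0.0]
force: [-0.9, -1.2, 3.6]
gripper_width: 0.569
t 35.65 tcp [506.2 279.7  34.3] F [-0.86 -1.17  3.57] M [-0.117  0.154  0.039]
```

```bash
python3 -m jog '[[45,[0,0,0],0],[45,[0,0,0],0],[45,[-0.004,0,0.0015],0],[45,[-0.008,0,0.003],0],[45,[-0.012,0,0.0045],0],[45,[-0.012,0,0.0045],0]]' 8; python3 ft.py; python3 -c "
from h import *
s=cap('side'); crop(s,210,90,350,230,5,'s22.png')
w=cap('wrist','w22.png')"
```

```text
t: 36.25
tool_pos: [0.5179, 0.2775, 0.0286]
tool_rot: [-0.0, 0.087, 0.996, -0.0]
force: [0.5, -0.0, -0.8]
gripper_width: 0.572
t 36.25 tcp [517.9 277.5  28.6] F [ 0.51 -0.01 -0.79] M [-0.006 -0.106 -0.076]
```

View pics/s22.png

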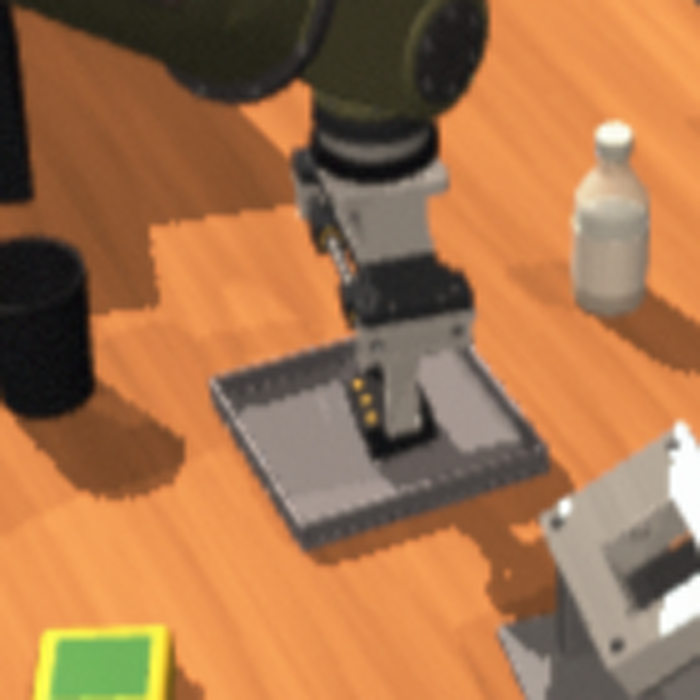

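View pics/w22.png

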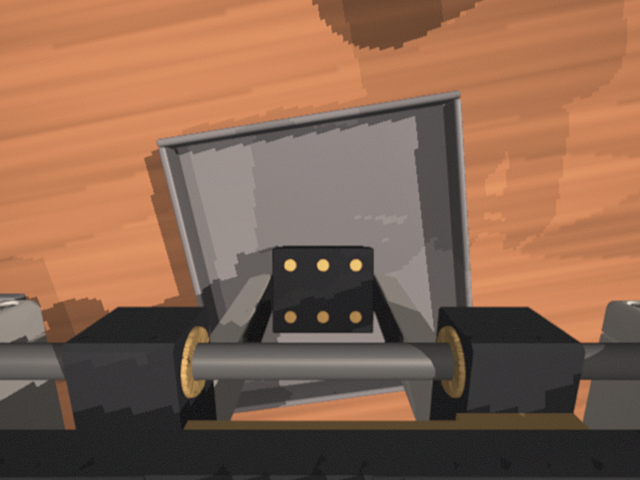

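```bash
python3 -m jog '[[45,[-0.003,0,0.001],0],[45,[-0.006,0,0.0025],0],[45,[-0.009,0,0.004],0],[45,[-0.010,0,0.005],0],[45,[-0.010,0,0.005],0]]' 8; python3 ft.py
python3 - <<'E'
from h import *
from dots import dots
s=cap('side'); crop(s,210,90,350,230,5,'s23.png')
w=cap('wrist','w23.png')
S=[p for p,a in dots(s,(270,155,300,190))];W=[p for p,a in dots(w,(270,240,380,335)) if a>800]
for b in W:
    for a in S:
        P,e=tri(s,a,w,b)
        if e<.002 and 0.02<P[2]<.06: print(np.round(b),np.round(P*1000,1),round(e*1000,2))
E
```

```text
t: 36.85
tool_pos: [0.5278, 0.2758, 0.0243]
tool_rot: [0.0, 0.087, 0.996, 0.0]
force: [-0.4, 0.5, 2.3]
gripper_width: 0.578
t 36.85 tcp [527.8 275.8  24.3] F [-0.43  0.52  2.29] M [-0.045  0.033 -0.068]
[356. 266.] [515.5 294.7  34.6] 0.29
[289. 266.] [506.2 262.5  47.5] 0.93
[289. 266.] [509.3 260.7  35.1] 0.32
[323. 266.] [508.6 278.4  48.6] 0.68
[323. 266.] [512.7 277.6  34.3] 0.56
[323. 266.] [516.4 277.   20.6] 0.09
```

View pics/s23.png

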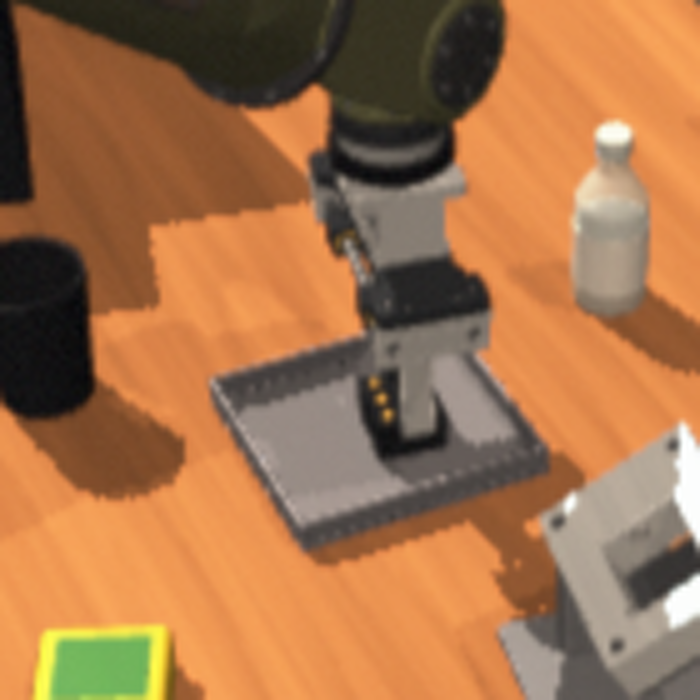

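View pics/w23.png

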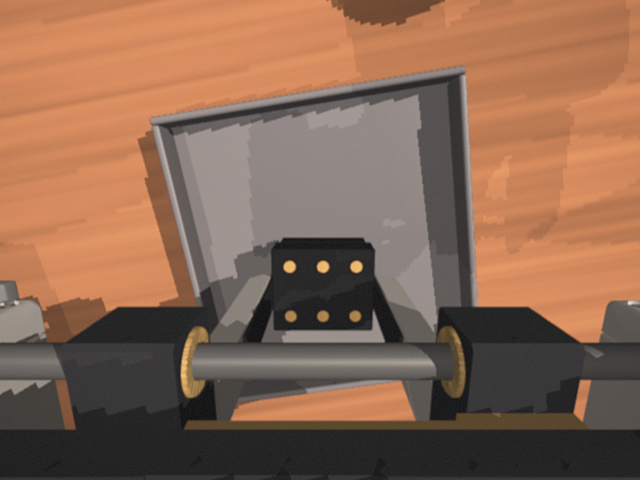

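```bash
python3 -m jog '[[45,[-0.001,0,0.001],0],[45,[-0.001,0,0.001],0]]' 5; python3 ft.py; python3 -m jog '[[60,[0,0,0],0],[62,[0,0,0],0],[66,[0,0,0],0],[70,[0,0,0],0],[75,[0,0,0],0],[75,[0,0,-0.01],0],[75,[0,0,-0.04],0],[75,[0,0,-0.09],0],[75,[0,0,-0.12],0],[75,[0,0,-0.12],0]]' 5
python3 - <<'E'
from h import *
s=cap('side'); crop(s,210,90,350,230,5,'s24.png')
w=cap('wrist','w24.png')
E
```

```text
t: 37.15
tool_pos: [0.5287, 0.2757, 0.0235]
tool_rot: [0.0, 0.087, 0.996, 0.0]
force: [-1.7, -0.8, 4.7]
gripper_width: 0.574
t 37.15 tcp [528.7 275.7  23.5] F [-1.68 -0.76  4.72] M [-0.246  0.269  0.042]
t: 38.15
tool_pos: [0.5302, 0.2765, 0.1488]
tool_rot: [0.004, 0.087, 0.996, 0.002]
force: [0.2, 0.5, 0.1]
gripper_width: 0.748
```

View pics/s24.png

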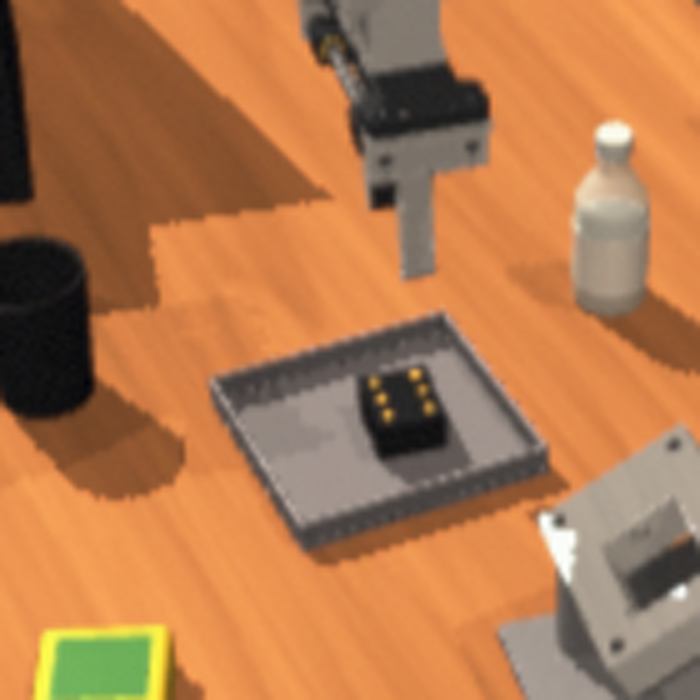

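View pics/w24.png

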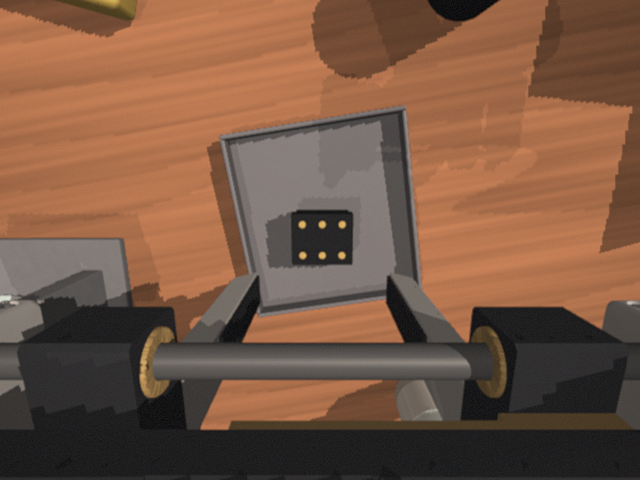

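Final check of module heights and of the whole scene.

Run:
```python
from h import *
from dots import dots
s=cap('side','sF.png'); w=cap('wrist'); t=cap('top','tF.png')
S=[p for p,a in dots(s,(278,158,304,180))];W=[p for p,a in dots(w,(285,205,360,270)) if a>300]
S=sorted(S,key=lambda p:p[0]);print(len(S),len(W))
for b in W:
    r=[]
    for a in S:
        P,e=tri(s,a,w,b); r.append((e,P))
    for e,P in sorted(r,key=lambda v:v[0]):
        if e<.0015 and .02<P[2]<.05: print(np.round(b),np.round(P*1000,1),round(e*1000,2))
print(get_state()["t"],np.round(get_state()["dq"],3))
```

```text
6 6
[303. 226.] [509.3 260.7  35.2] 0.38
[303. 226.] [506.8 262.   48.1] 0.52
[323. 227.] [512.6 277.6  34.4] 0.76
[323. 227.] [509.4 278.2  48.7] 0.87
[343. 227.] [515.4 294.6  34.6] 0.43
[303. 258.] [532.8 257.4  48.9] 0.1
[303. 258.] [536.2 255.9  34.5] 0.36
[323. 258.] [535.5 273.6  48.9] 0.18
[323. 258.] [539.5 272.9  35.2] 0.49
[343. 258.] [542.5 289.9  34.8] 0.25
[343. 258.] [546.8 290.   20.2] 0.95
38.4 [-0.001  0.004 -0.003  0.     0.002  0.   ]
```

View pics/sF.png

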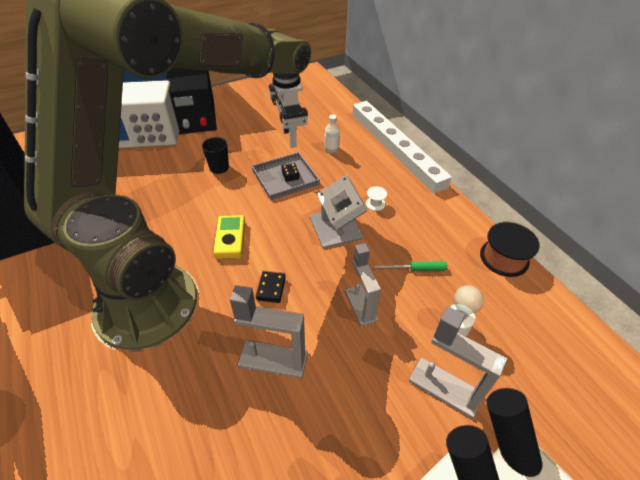

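The side view shows the module in the tray at (290,171), with all six dots at z = 34–35 mm, so it lies flat on the 4 mm floor. The extractor stands upright at (365,285), and the screwdriver (430,266) and spool (376,198) have not moved. Nothing is touching the robot.

```bash
python3 -c "
from bench import *
print(sign_off())"
```

```text
the job is handed in; nothing more can be done
None
```

The job is done and handed in, at about 38.5 s of the 61 s allowed. The module is flat in the tray and the extractor is back upright on the bench.

**What I did**
- I took the smallest extractor, hooked it round the free end of the jig and felt for the access hole. Probes at y = 0 and +11 mm hit solid strip. At −11 mm the pin went in, so the hole is centred there.
- **First push:** it stalled. The module jammed tilted about 13°, and the extractor's foot appeared to hit the strip under the pocket.
- **Second push:** I stood the extractor on the bench, gripped it the other way round and leaned it about 18° against the hole's edge. This push raised the whole module.
- I set the extractor down upright near where it started, not on its exact original spot.
- I gripped the module by its ends and pulled it out along the pocket's axis. With a light grip I then lowered it onto the tray floor so that it turned level before I let go.

**Last checks**
- **Latch:** with the pin withdrawn, the module read 15.5, 15.3 and 14.8 mm proud at three points, so it was level and held. A second pair of views read about 17 mm, a disagreement of about 2 mm, roughly the stated calibration error.
- **Module in tray:** all six contacts were at z = 34.4–35.2 mm, against 34 mm expected, and it is the right way up.
- **Rest of the scene:** in the last side view the extractor stands upright, and the screwdriver and spool look unmoved.
- **Forces:** the highest tool force I read was about 36 N, during the stalled push. I only read it at the end of each move.

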